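Put the plug gauges away and set up the piston crown check

TASK

The pin-bore check is over, so stand all the plug gauges upright on the floor of the yellow round pot, handles up, one in the middle and the rest close round it. Then the crown-height check: turn the red magnetic-lock handle of the dial stand clockwise fully on while both brass gauge slabs still lie on the bench, and only after that lay one slab flat on the domed crown of each of the two pistons, centred so that it balances there level and still on its own (either slab on either piston). The plugs may be put away before or after the rest; leave the shells, screwdriver, can, box and case where they are.

Things in the scene. Friction and masses are not known exactly. Their poses are not given: they have to be found in the camera images.
- plug1: plug gauge standing on the bench: polished steel cylinder 28 mm in diameter, 45 mm tall, with a thin red round handle 12 mm in diameter, 45 mm long, coaxial on top (90 mm in all, 180 g). Five to seven are present. Origin: centre of the underside; z up its axis to the handle
- plug2: plug gauge standing on the bench: polished steel cylinder 28 mm in diameter, 45 mm tall, with a thin red round handle 12 mm in diameter, 45 mm long, coaxial on top (90 mm in all, 180 g). Five to seven are present. Origin: centre of the underside; z up its axis to the handle
- plug3: plug gauge standing on the bench: polished steel cylinder 28 mm in diameter, 45 mm tall, with a thin red round handle 12 mm in diameter, 45 mm long, coaxial on top (90 mm in all, 180 g). Five to seven are present. Origin: centre of the underside; z up its axis to the handle
- plug4: plug gauge standing on the bench: polished steel cylinder 28 mm in diameter, 45 mm tall, with a thin red round handle 12 mm in diameter, 45 mm long, coaxial on top (90 mm in all, 180 g). Five to seven are present. Origin: centre of the underside; z up its axis to the handle
- plug5: plug gauge standing on the bench: polished steel cylinder 28 mm in diameter, 45 mm tall, with a thin red round handle 12 mm in diameter, 45 mm long, coaxial on top (90 mm in all, 180 g). Five to seven are present. Origin: centre of the underside; z up its axis to the handle
- plug6: plug gauge standing on the bench: polished steel cylinder 28 mm in diameter, 45 mm tall, with a thin red round handle 12 mm in diameter, 45 mm long, coaxial on top (90 mm in all, 180 g). Five to seven are present. Origin: centre of the underside; z up its axis to the handle
- plug7: plug gauge standing on the bench: polished steel cylinder 28 mm in diameter, 45 mm tall, with a thin red round handle 12 mm in diameter, 45 mm long, coaxial on top (90 mm in all, 180 g). Five to seven are present. Origin: centre of the underside; z up its axis to the handle
- slab_a: brass-coloured gauge slab lying flat on the bench, 60 (x) x 30 (y) x 12 (z) mm, 120 to 220 g, both flats alike. Origin: centre of the underside; x along its length
- slab_b: brass-coloured gauge slab lying flat on the bench, 60 (x) x 30 (y) x 12 (z) mm, 120 to 220 g, both flats alike. Origin: centre of the underside; x along its length
- piston_a: aluminium piston fixed to the bench with the domed crown up, 80 mm in diameter, 72 mm tall, straight-sided down to the bench. The crown is a smooth dome (radius of curvature 80 mm at the top, 20 mm high). Does not move. Origin: centre of its underside
- piston_b: aluminium piston fixed to the bench with the domed crown up, 80 mm in diameter, 72 mm tall, straight-sided down to the bench. The crown is a smooth dome (radius of curvature 80 mm at the top, 20 mm high). Does not move. Origin: centre of its underside
- piston_a_crown (a point): highest point of piston_a's dome, 72 mm above the bench; z up
- piston_b_crown (a point): highest point of piston_b's dome, 72 mm above the bench; z up
- pot_in (a point): centre of the inner floor of the yellow round pot, 5 mm above the bench. The pot is fixed; inner diameter 102 mm, outer diameter 112 mm, rim 45 mm above the bench; no lid. It just takes seven plugs: one in the middle and six round it, with about 4 mm to spare between neighbours when the ring's centres lie 32 mm from the middle
- maglock (a joint): rotary handle of the magnetic lock on the dial stand: 0 = off, 1.57 rad = fully on (a stop at each end). It starts within 0.25 of off and grows clockwise seen from above; it stays where it is left (friction about 0.1 N m)
- maglock_grip (a point): on the handle's turning axis (vertical), at the height to grip, 77 mm above the bench. The handle is a red bar 46 mm long (this point's x, turning with the handle), 14 mm wide (y), reaching 7 mm above and 25 mm below this point, on a disc 48 mm in diameter; a white line marks the end that points to a red dot (off) or a green dot (on)
- stand: dial stand, fixed: grey base 220 (x) x 100 (y) mm, 40 mm high, origin at the centre of its underside; the lock handle sits on its top 45 mm towards the robot (-x); the column, 20 mm thick and 240 mm tall, rises 85 mm from the origin on the side away from the robot (+x)
- shell_a: bystander: loose steel bearing half-shell, 66 mm across, 24 mm wide, 33 mm high, standing arch up
- shell_b: bystander: loose steel bearing half-shell like shell_a
- driver: bystander: blue-handled screwdriver, 200 mm, lying near the robot
- oilcan: bystander: yellow can, 60 mm in diameter, 110 mm tall
- ringbox: bystander: flat cardboard box 100 x 70 x 28 mm with a red stripe
- gaugecase: bystander: small blue case 80 x 50 x 25 mm
Mind the look-alikes: they are no part of the job. What is shaped like the plug4 but blue or green is not meant. What is shaped like the slab_b but orange is not meant.

How it is judged (in metres and radians):
On the way, in this order (a step that is already met when the one before it is completed fails the run):
1. the magnetic-lock handle is turned fully on while both slabs are still off the pistons (value of joint maglock above 1.42 rad and height (world z) of each of slab_a, slab_b below 0.05 m), for 0.2 s.
2. a slab balances on each piston crown ((((horizontal distance between slab_a and piston_a_crown below 0.012 m and z of slab_a in the frame of piston_a_crown between -0.004 and 0.006 m and angle between slab_a's own z axis and vertical below 0.12 rad and contact force between slab_a and piston_a above 0.3 N and linear speed of slab_a below 0.02 m/s and angular speed of slab_a below 0.3 rad/s) and (horizontal distance between slab_b and piston_b_crown below 0.012 m and z of slab_b in the frame of piston_b_crown between -0.004 and 0.006 m and angle between slab_b's own z axis and vertical below 0.12 rad and contact force between slab_b and piston_b above 0.3 N and linear speed of slab_b below 0.02 m/s and angular speed of slab_b below 0.3 rad/s)) or ((horizontal distance between slab_a and piston_b_crown below 0.012 m and z of slab_a in the frame of piston_b_crown between -0.004 and 0.006 m and angle between slab_a's own z axis and vertical below 0.12 rad and contact force between slab_a and piston_b above 0.3 N and linear speed of slab_a below 0.02 m/s and angular speed of slab_a below 0.3 rad/s) and (horizontal distance between slab_b and piston_a_crown below 0.012 m and z of slab_b in the frame of piston_a_crown between -0.004 and 0.006 m and angle between slab_b's own z axis and vertical below 0.12 rad and contact force between slab_b and piston_a above 0.3 N and linear speed of slab_b below 0.02 m/s and angular speed of slab_b below 0.3 rad/s)))), for 0.3 s.
At the end, for the whole second after the job is handed in: every plug present stands upright (within 0.12 rad) on the pot's floor (within 6 mm), at rest, one within 10 mm of the pot's middle and all within 40 mm of it; the lock handle is past 1.42 rad; one slab rests on each crown, its centre within 12 mm of the crown's top, level within 0.12 rad and still (horizontal distance between each of plug1, plug2, plug3, plug4, plug5, plug6, plug7 and pot_in below 0.04 m and z of plug1 in the frame of pot_in between -0.004 and 0.006 m and angle between each of plug1, plug2, plug3, plug4, plug5, plug6, plug7's own z axis and vertical below 0.12 rad and linear speed of each of plug1, plug2, plug3, plug4, plug5, plug6, plug7 below 0.02 m/s and z of plug2 in the frame of pot_in between -0.004 and 0.006 m and z of plug3 in the frame of pot_in between -0.004 and 0.006 m and z of plug4 in the frame of pot_in between -0.004 and 0.006 m and z of plug5 in the frame of pot_in between -0.004 and 0.006 m and z of plug6 in the frame of pot_in between -0.004 and 0.006 m and z of plug7 in the frame of pot_in between -0.004 and 0.006 m and horizontal distance between any of plug1, plug2, plug3, plug4, plug5, plug6, plug7 and pot_in below 0.01 m and value of joint maglock above 1.42 rad and (((horizontal distance between slab_a and piston_a_crown below 0.012 m and z of slab_a in the frame of piston_a_crown between -0.004 and 0.006 m and angle between slab_a's own z axis and vertical below 0.12 rad and contact force between slab_a and piston_a above 0.3 N and linear speed of slab_a below 0.02 m/s and angular speed of slab_a below 0.3 rad/s) and (horizontal distance between slab_b and piston_b_crown below 0.012 m and z of slab_b in the frame of piston_b_crown between -0.004 and 0.006 m and angle between slab_b's own z axis and vertical below 0.12 rad and contact force between slab_b and piston_b above 0.3 N and linear speed of slab_b below 0.02 m/s and angular speed of slab_b below 0.3 rad/s)) or ((horizontal distance between slab_a and piston_b_crown below 0.012 m and z of slab_a in the frame of piston_b_crown between -0.004 and 0.006 m and angle between slab_a's own z axis and vertical below 0.12 rad and contact force between slab_a and piston_b above 0.3 N and linear speed of slab_a below 0.02 m/s and angular speed of slab_a below 0.3 rad/s) and (horizontal distance between slab_b and piston_a_crown below 0.012 m and z of slab_b in the frame of piston_a_crown between -0.004 and 0.006 m and angle between slab_b's own z axis and vertical below 0.12 rad and contact force between slab_b and piston_a above 0.3 N and linear speed of slab_b below 0.02 m/s and angular speed of slab_b below 0.3 rad/s)))); the robot touches nothing.
It fails at once if a bystander (shell, screwdriver, can, box or case) is moved over 30 mm (distance of any of shell_a, shell_b, driver, oilcan, ringbox, gaugecase from where it was at the start of the episode above 0.03 m).
Of plug1, plug2, plug3, plug4, plug5, plug6, plug7 only 5 to 7 are there at a start; the rules pass over those that are not, and their reading is None.
At some moment in a run one of slab_a, slab_b may be knocked a few centimetres aside while the robot is not near it.
It also fails if it takes over 210 s, if anything falls off the work surface, if the arm or the gripper's body presses on something with over 40 N, if the wrist force passes 120 N, or if a joint passes its speed limit or range.

ROBOT

A 6-joint arm with a two-finger parallel gripper is mounted at the origin on the work surface. World frame = base frame: x ahead of the robot, y to its left, z up, the work surface at z = 0. Lengths are in mm, angles in degrees, forces in N, time in s.
With the tool pointing down it reaches from about 300 to 850 mm from the base axis. Payload 4.2 kg.
Tool frame: the origin (TCP) lies on the mounting face of the last link; the fingertips stand 191 mm ahead of it and the grasp point (between the pads) lies 172 mm ahead of it; z points along the fingers, y is the direction in which the jaws open and shut (so a half turn about z gives the same grasp; the last joint's range is limited). The gripper opens to 91 mm and grips with 3 to 60 N. Pads are 32 mm wide; open, the fingers measure 118 mm over their backs; the gripper's body (76 mm by 178 mm) begins 60 mm behind the grasp point.
Start: joints at [-66.349, 18.312, 89.639, -0, 72.044, -1.146], TCP at [241.161, -521.981, 404.776] pointing down, gripper open.
Joint ranges: [-177.97, 177.97], [-48.28, 115.42], [12.27, 149.76], [-77.06, 257.06], [2.81, 150.46], [-146.56, 146.56]. Speed limits (degrees/s): [147.25, 147.25, 180, 180, 180, 180].

INTERFACE

Orientations are given as [roll, pitch, yaw] about the fixed x, y, z axes, in that order (R = Rz(yaw) Ry(pitch) Rx(roll)).
In Python, from workcell import env gives the robot as it stands.
- The arm moves only by the shell command python3 -m handwheel 'ROWS' [FORCE]. ROWS is JSON, a list of rows, each an object with "gripper": the opening in per cent of the stroke, from 0 (shut) to 100 (fully open); "travel": the shift along the tool's x, y, z in m, a list of three; "twist": the turn about the tool's z in rad. In form: [{"gripper": gripper, "travel": [x, y, z], "twist": twist}, ...]. A call has 1 to 5 rows; each row shifts and turns the commanded pose from where the row before left it, along the tool's axes as they then stand; what a row does not reach is not made up. A row lasts 1/12 s, in which the tool goes at most 41.7 mm and 7.16 degrees, less where a joint would pass 70% of its speed; a pose out of reach is approached as far as the arm can. A call with a gripper value outside its range is refused whole. The fingers move at their own pace and stop on an object; FORCE is the grip in N (left out, the last holds). Time passes only in rows, so rows that do not move let the fingers close. It gives the time, the measured TCP pose, the force and the opening at its end, in the units of the state.
- env.state(): the state, without advancing time (a new reading comes with each control period).
- env.grab_frame(name): name is "scene" or "top"; returns a dict with "frame" (480x640x3 uint8, red, green, blue), "intrinsics" (3x3 intrinsics, pixels), "k1" (the pictures are not rectified: a ray, as slopes to the right and down, at radius r is drawn at 1 + k1 r^2 times it, then the intrinsics apply), "extrinsics" (4x4, takes a point from camera to world coordinates). Camera axes: x right, y down, z forward; pixel columns grow to the right and rows downward; lengths in mm; the calibration is good to about 2 mm. A picture is of the moment at which its call begins. There is no depth.
- env.job_done(): hands the job in, once; it reports no verdict.
Trained networks look in the newest picture that a camera, given by its name, has taken for a name from the list of things; names that differ only in an ending like _2 or _b are one class to them, and where a whole thing is asked for, a point or a joint stands for the part that bears it (a point fixed in the world has none). Each returns a list of dicts, best first, with "confidence" (0 to 1); they miss things now and then, are a little off and sometimes report something else, mostly with a low value. They report only what shows in the picture. A call takes as long as a camera call. They do not tell look-alikes from the thing itself.
- env.trace(camera, thing): "pixels" (480x640 bool, what is visible of it) and "uv" ([column, row] in pixels, amid what is visible of it).
- env.pinpoint(camera, thing): "uv" ([column, row] in pixels: a listed point, or the origin of a listed thing).
The state is a dict: "time_s": time; "qpos": joint angles; "qvel": joint speeds; "effort": joint torques, N m; "ee_pos": TCP position; "ee_rot": TCP orientation; "force": force on the tool from outside, world axes, zero at the start; "torque": the same for the moment, N m; "gripper_width": finger opening in mm.
Only numpy, scipy, OpenCV 4.12 (cv2) and the standard library are available. Lean on these libraries where they do the work, as an engineer would, in place of code of your own. Each camera call takes 0.05 s, during which the arm holds its last target. There are 200 camera calls.

## Working session

There is one attempt and no reset: what is moved stays moved. The work goes in short steps, Python scripts to look and compute and a shell command to move; the robot and the scene stay as the last step left them, time stands still between calls to the robot, and variables do not carry over. Pictures are saved under pics/ and viewed, about 12 in all and at most 16, crops included, and the job is handed in when it is done.

```bash
ls; mkdir -p pics; cat > h.py <<'E'
import numpy as np,cv2
from workcell import env
def save(n,f,crop=None,s=1):
    im=f["frame"][:,:,::-1]
    if crop: u,v,w,h=crop; im=im[v:v+h,u:u+w]
    cv2.imwrite(n,cv2.resize(im,None,fx=s,fy=s,interpolation=cv2.INTER_CUBIC))
def ray(f,uv):
    K=np.array(f["intrinsics"]);k=f["k1"];T=np.array(f["extrinsics"])
    d=cv2.undistortPoints(np.array([[uv]],float),K,np.array([k,0,0,0.]))[0,0]
    return T[:3,3],T[:3,:3]@np.array([d[0],d[1],1])
def at(f,uv,z):
    o,d=ray(f,uv); return o+d*(z-o[2])/d[2]
def proj(f,P):
    T=np.linalg.inv(np.array(f["extrinsics"]));
    p=cv2.projectPoints(np.array(P,float).reshape(-1,3),cv2.Rodrigues(T[:3,:3])[0],T[:3,3],np.array(f["intrinsics"]),np.array([f["k1"],0,0,0.]))[0]
    return p.reshape(-1,2)
E
python3 - <<'E'
from h import *
np.set_printoptions(precision=1,suppress=True)
for c in("scene","top"):
    f=env.grab_frame(c); save(f"pics/{c}0.png",f); print(c,np.array(f["extrinsics"]),f["intrinsics"],f["k1"])
    for t,z in(("plug1",0),("slab_a",0),("piston_a_crown",72),("pot_in",5),("maglock_grip",77),("stand",0),("shell_a",0),("oilcan",0)):
        print(t,[(np.round(d["uv"]),round(d["confidence"],2),at(f,d["uv"],z)[:2]) for d in env.pinpoint(c,t)])
print(env.state())
E
```

```text
pics
scene [[  -0.9    0.4   -0.4  976.9]
 [   0.5    0.7   -0.5  748.4]
 [   0.    -0.7   -0.8 1136.2]
 [   0.     0.     0.     1. ]] [[624.9   0.  309.7]
 [  0.  624.9 239.4]
 [  0.    0.    1. ]] -0.10561716799700793
plug1 [(array([333., 343.]), 0.87, array([554.5, 194.8])), (array([429., 392.]), 0.86, array([450.6, 390.6])), (array([373., 362.]), 0.77, array([509.6, 276.2])), (array([451., 330.]), 0.68, array([318.6, 300.4])), (array([323., 380.]), 0.64, array([619.7, 256.9])), (array([446., 353.]), 0.56, array([365.7, 338.8])), (array([408., 344.]), 0.51, array([419.1, 279.7])), (array([240., 146.]), 0.31, array([ 435.4, -461.8])), (array([199., 193.]), 0.25, array([ 609.1, -353. ]))]
slab_a [(array([247., 238.]), 0.78, array([ 575.6, -156. ])), (array([228., 268.]), 0.71, array([654.6, -95.3])), (array([263., 178.]), 0.48, array([ 441. , -318.6])), (array([372., 362.]), 0.33, array([511.1, 276.4]))]
piston_a_crown [(array([280., 196.]), 0.72, array([ 471.2, -175.6]))]
pot_in [(array([333., 273.]), 0.89, array([455.6,  42. ]))]
maglock_grip [(array([238., 293.]), 0.75, array([6
[... 1264 characters left out ...]
, 159.]), 0.84, array([688.7,  23.9]))]
stand [(array([313., 149.]), 0.82, array([729.8,  17.4])), (array([388., 210.]), 0.67, array([ 581.5, -164.4]))]
shell_a [(array([490., 230.]), 0.57, array([ 533.8, -410. ]))]
oilcan [(array([458., 272.]), 0.62, array([ 433.2, -329.7])), (array([135., 193.]), 0.6, array([623.8, 451.9]))]
{'time_s': 0.9, 'qpos': array([-66.3,  18.3,  89.6,  -0. ,  72. ,  -1.1]), 'qvel': array([ 0., -0., -0.,  0., -0.,  0.]), 'effort': array([ -0. , -41.2, -23.2,   0.1,   0. ,   0. ]), 'ee_pos': array([ 241.1, -522. ,  404.8]), 'ee_rot': array([180. ,   0. ,  24.8]), 'force': array([-0.5,  0.1,  0. ]), 'torque': array([-0., -0.,  0.]), 'gripper_width': 91.18500138566492}
```

View pics/top0.png

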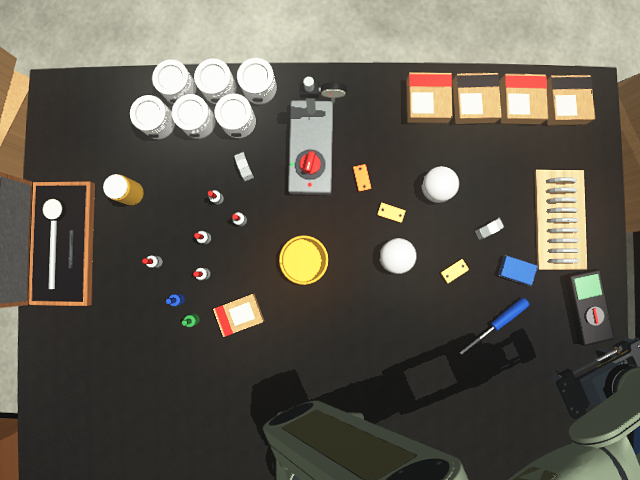

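View pics/scene0.png

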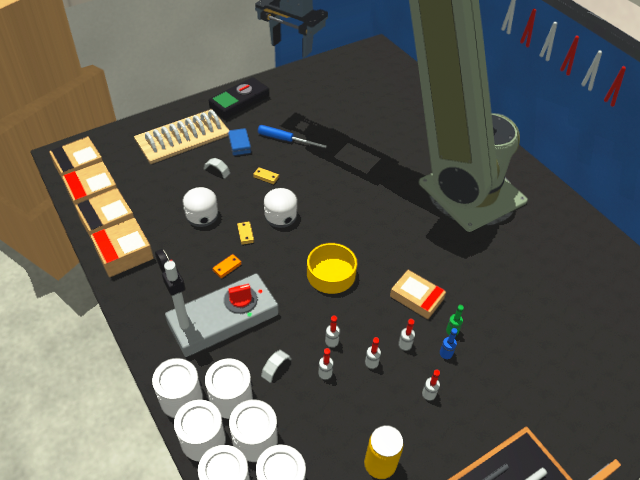

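```bash
cat > fit.py <<'E'
from h import *
from scipy.optimize import least_squares
a=np.linspace(0,2*np.pi,48,endpoint=False); C=np.c_[np.cos(a),np.sin(a)]
ring=lambda r,z:np.c_[r*C,np.full(48,z)]
dome=[ring(80*np.sin(t),72-80*(1-np.cos(t))) for t in np.linspace(0,.45,8)]
box=np.array([[x,y,z] for x in(-30,30) for y in(-15,15) for z in(0,12)],float)
M={"plug1":[np.r_[ring(14,0),ring(14,45)],np.r_[ring(6,45),ring(6,90)]],
 "piston_a":[np.r_[tuple(dome+[ring(40,52),ring(40,0)])]],"slab_a":[box],"pot_in":[np.r_[ring(56,0),ring(56,45)]],"oilcan":[np.r_[ring(30,0),ring(30,110)]]}
def mask_model(f,t,p):
    m=np.zeros((960*2,1280*2),np.uint8)
    R=np.eye(3)
    if len(p)>2: c,s=np.cos(p[2]),np.sin(p[2]); R=np.array([[c,-s,0],[s,c,0],[0,0,1]])
    for P in M[t]:
        h=cv2.convexHull(((proj(f,P@R.T+[p[0],p[1],p[3] if len(p)>3 else 0])+.5)*4).astype(np.float32)); cv2.fillPoly(m,[h.astype(np.int32)],1)
    return m
def cen(m):
    q=cv2.moments(m,True); return np.array([q["m10"],q["m01"]])/q["m00"]
def fitxy(views,t,p0):  # views: list of (frame,centroid px)
    def r(p): return np.concatenate([(cen(mask_model(f,t,np.r_[p,p0[2:]]))/4-.5-uv) for f,uv in views])
    s=least_squares(r,p0[:2],diff_step=.005); return np.r_[s.x,p0[2:]],s.fun
E
python3 - <<'E'
from fit import *
np.set_printoptions(precision=1,suppress=True)
F={};D={}
for c in("top","scene"):
    f=F[c]=env.grab_frame(c)
    for t in("plug1","slab_a","piston_a","pot_in"):
        D[c,t]=[d for d in env.trace(c,t if t!="pot_in" else "pot_in")if d["confidence"]>.3]
    if c=="top": save("pics/c1.png",f,(340,140,140,140),5)
    else: save("pics/c2.png",f,(150,220,320,190),2.5)
hz=dict(plug1=45,slab_a=6,piston_a=36,pot_in=22)
for t in hz:
    for d in D["top",t]:
        g=at(F["top"],d["uv"],hz[t])[:2]
        u=cen(d["pixels"].astype(np.uint8)); q=proj(F["scene"],[*g,hz[t]])[0]
        m=[e for e in D["scene",t] if np.hypot(*(np.array(e["uv"])-q))<15]
        p=list(g)
        if t=="slab_a":
            ys,xs=np.nonzero(d["pixels"]); w=np.array([at(F["top"],(x,y),10)[:2] for x,y in zip(xs,ys)],np.float32)
            (_,s,an)=cv2.minAreaRect(w); an=np.radians(an+(0 if s[0]>s[1] else 90)); p+=[an]; print(s,np.degrees(an))
        V=[(F["top"],u)]
        o1=fitxy(V,t,p)[0]
        if m: V.append((F["scene"],cen(m[0]["pixels"].astype(np.uint8))))
        o,r=fitxy(V,t,p); col=F["top"]["frame"][d["pixels"]].mean(0)
        print(t,np.round(d["uv"]),d["confidence"],"top only",o1[:2],"both" if m else "-",o,"res",r,"rgb",col,d["pixels"].sum())
E
```

```text
plug1 [240. 220.] 0.62 top only [557.  188.4] both [557.5 190.9] res [-1.1 -0.2 -0.3 -0.9] rgb [200.4 169.8 164.8] 109
plug1 [188. 322.] 0.59 top only [319.1 300.2] both [316.4 299.3] res [ 0.4  1.1 -0.7  1. ] rgb [ 66.5 152.1  78.5] 154
plug1 [179. 302.] 0.58 top only [367.1 337.1] both [366.3 338.2] res [-0.5  0.3 -0.5 -0.2] rgb [ 50.6  87.6 170.8] 171
plug1 [204. 238.] 0.51 top only [515. 274.] both [513.5 274.9] res [-0.4  0.6 -0.6 -0. ] rgb [190.8 156.8 151.6] 151
plug1 [204. 274.] 0.48 top only [428.7 275.3] both [427.3 276.4] res [-0.5  0.6 -0.7 -0.1] rgb [197.  161.6 156.2] 136
plug1 [151. 262.] 0.48 top only [457.8 393. ] both [456.2 393.9] res [-0.4  0.7 -0.7  0.2] rgb [181.4 149.2 144. ] 178
plug1 [215. 196.] 0.45 top only [608.7 245.3] both [608.2 246.2] res [-0.4  0.2 -0.4 -0.1] rgb [178.7 147.7 142.9] 143
(33.309627532958984, 62.86515808105469) 123.18132019042969
slab_a [457. 272.] 0.55 top only [ 437.  -320.4] both [ 436.  -318.7    2.1] res [-0.2  0.3 -0.4 -0.1] rgb [241.9 234.5 153.4] 352
(61.22510528564453, 30.91508674621582) 15.413904190063475
slab_a [364. 180.] 0.55 top only [ 659.1 -100.2] both [657.9 -99.9   0.3] res [-0.1  0.5 -0.5  0.1] rgb [246.9 194.5 100.1] 313
(59.274879455566406, 30.252914428710938) 71.51536560058594
slab_a [389. 211.] 0.53 top only [ 574.3 -168.2] both [ 574.2 -168.2    1.2] res [ 0.   0.1 -0.1  0. ] rgb [242.2 232.9 145.9] 318
piston_a [398. 257.] 0.93 top only [ 472.2 -179.7] both [ 470.9 -179.1] res [-0.2  0.5 -0.6 -0.1] rgb [229.2 228.3 224.8] 1039
piston_a [442. 183.] 0.57 top only [ 638.6 -281.2] both [ 637.3 -280.8] res [-0.2  0.5 -0.5  0.1] rgb [214.9 214.  210.3] 1112
pot_in [302. 260.] 0.93 top only [462.5  36. ] both [461.2  36.8] res [-0.4  0.6 -0.8 -0.1] rgb [241.  221.6  89.7] 1882
```

View crops.

View pics/c1.png

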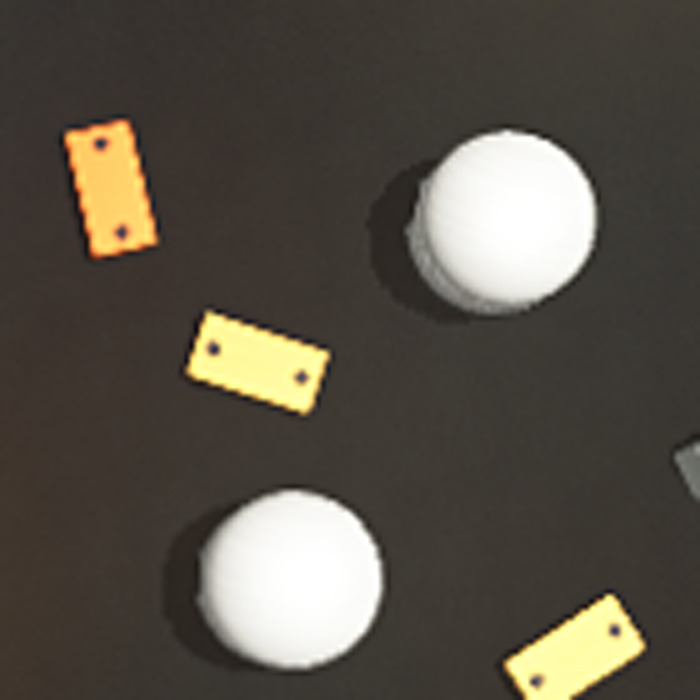

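View pics/c2.png

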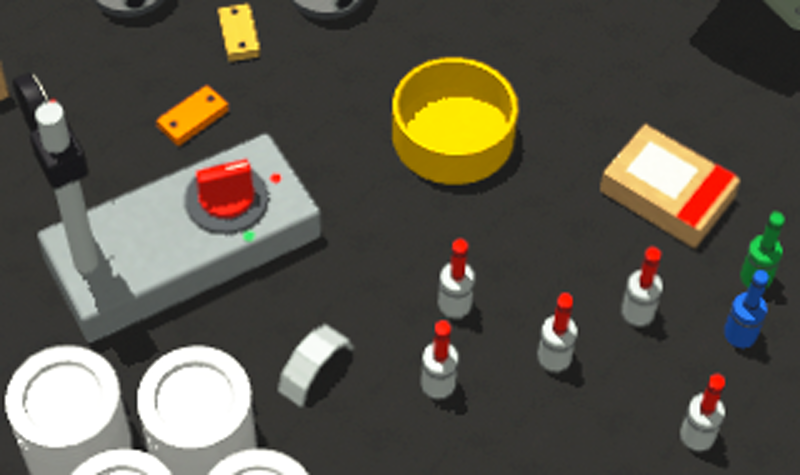

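Plan: the five red‑handled plugs at top‑view pixels (240,220), (204,238), (204,274), (151,262), (215,196) are meant (blue (179,302) and green (188,322) aren't). The two pale brass slabs at (389,211), (457,272) are meant (orange (364,180) isn't). The crops confirm this. Handle first.

```bash

for i in 1 2 3; do python3 -m handwheel '[{"gripper":100,"travel":[0.0353,-0.0173,0],"twist":0},{"gripper":100,"travel":[0.0353,-0.0173,0],"twist":0},{"gripper":100,"travel":[0.0353,-0.0173,0],"twist":0},{"gripper":100,"travel":[0.0353,-0.0173,0],"twist":0},{"gripper":100,"travel":[0.0353,-0.0173,0],"twist":0}]' 30 >/dev/null; done
python3 -m handwheel '[{"gripper":80,"travel":[0.0353,-0.0173,0],"twist":0},{"gripper":80,"travel":[0.0353,-0.0173,0],"twist":0},{"gripper":80,"travel":[0.0353,-0.0173,0],"twist":0},{"gripper":60,"travel":[0,0,0],"twist":-0.12},{"gripper":60,"travel":[0,0,0],"twist":-0.12}]'
for i in 1 2 3 4; do python3 -m handwheel '[{"gripper":60,"travel":[0,0,0],"twist":-0.12},{"gripper":60,"travel":[0,0,0],"twist":-0.12},{"gripper":60,"travel":[0,0,0],"twist":-0.12},{"gripper":60,"travel":[0,0,0],"twist":-0.12},{"gripper":60,"travel":[0,0,0],"twist":-0.12}]' >/dev/null; done
python3 - <<'E'
from h import *
np.set_printoptions(precision=2,suppress=True)
s=env.state(); print(s["time_s"],s["ee_pos"],s["ee_rot"],s["qpos"],s["gripper_width"])
import cv2
im=cv2.imread("pics/top0.png"); im=im[:,:,::-1].astype(int)
m=((im[:,:,0]>110)&(im[:,:,1]<70)&(im[:,:,2]<70)); m[:, :285]=0;m[:,335:]=0;m[:145]=0;m[181:]=0
f=env.grab_frame("scene")
T=dict(f)
import pickle
ft=env.grab_frame("top")
ys,xs=np.nonzero(m); w=np.array([at(ft,(x,y),80)[:2] for x,y in zip(xs,ys)],np.float32)
print(len(w),cv2.minAreaRect(w),w.mean(0)); e=np.linalg.eigh(np.cov(w.T)); print(e)
save("pics/s1.png",f,(160,180,200,150),4)
# predicted bar for overlays
E
```

```text
time_s: 3.07
ee_pos: [688.6, 29.6, 403.6]
ee_rot: [-180.0, 0.0, 39.1]
force: [0.0, 0.4, 0.5]
gripper_width: 62.4
4.7333 [687.4   27.19 404.62] [-180.     -0.01  176.4 ] [  1.31  28.76  72.99  -0.    78.25 -85.09] 54.779640613865745
134 ((680.2954711914062, 27.612539291381836), (48.59196472167969, 33.378726959228516), 3.2822859287261963) [677.44  28.53]
EighResult(eigenvalues=array([ 72.5 , 172.78]), eigenvectors=array([[-0.08, -1.  ],
       [-1.  ,  0.08]]))
```

View pics/s1.png

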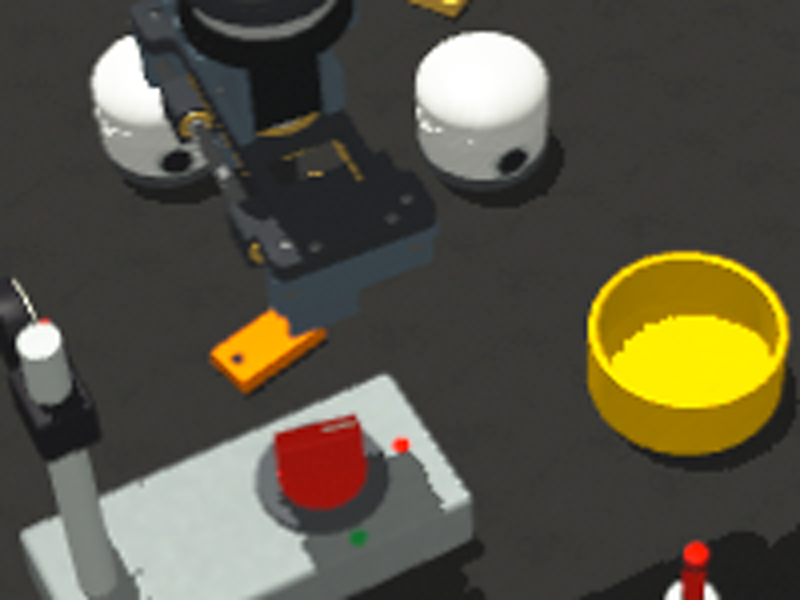

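```bash
python3 - <<'E'
from h import *
np.set_printoptions(precision=1,suppress=True)
f=env.grab_frame("scene")
for u in [(280,430),(357,418),(357,428),(400,445),(358,538)]:
    print(u,at(f,(160+u[0]/4,180+u[1]/4),84 if u[1]<432 else 40))
for c in("scene","top"):
    f=env.grab_frame(c)
    im=f["frame"].astype(int); m=((im[:,:,0]>90)&(im[:,:,1]<60)&(im[:,:,2]<60)).astype(np.uint8)
    print(c,[(np.round(d["uv"],1),d["confidence"],at(f,d["uv"],77)) for d in env.pinpoint(c,"maglock_grip")])
E
python3 - <<'E'
import cv2
im=cv2.imread("pics/top0.png")[90:200,270:350]; cv2.imwrite("pics/t1.png",cv2.resize(im,None,fx=5,fy=5,interpolation=cv2.INTER_CUBIC))
E
```

```text
(280, 430) [698.5  14.2  84. ]
(357, 418) [660.3  27.6  84. ]
(357, 428) [663.3  33.4  84. ]
(400, 445) [635.6  25.3  40. ]
(358, 538) [683.3  67.1  40. ]
scene [(array([235.2, 287.7]), 0.77, array([687.5,  15.3,  77. ]))]
top [(array([307. , 160.4]), 0.59, array([686.1,  28. ,  77. ]))]
```

View pics/t1.png

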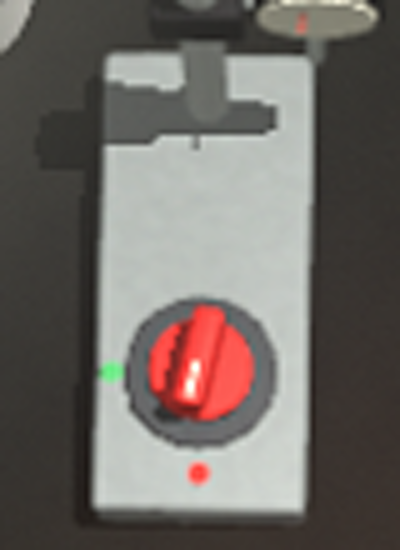

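```bash

python3 -m handwheel '[{"gripper":60,"travel":[0,-0.0015,0],"twist":0.1},{"gripper":60,"travel":[0,0,0.03],"twist":0.04},{"gripper":60,"travel":[0,0,0.03],"twist":0},{"gripper":60,"travel":[0,0,0.03],"twist":0},{"gripper":60,"travel":[0,0,0.03],"twist":0}]'
python3 -m handwheel '[{"gripper":60,"travel":[0,0,0.02],"twist":0},{"gripper":60,"travel":[0,0,0.015],"twist":0},{"gripper":0,"travel":[0,0,0],"twist":0},{"gripper":0,"travel":[0,0,0],"twist":0},{"gripper":0,"travel":[0,0,0],"twist":0}]' 25
python3 -m handwheel '[{"gripper":0,"travel":[0,0,0],"twist":0},{"gripper":0,"travel":[0,0,0],"twist":0},{"gripper":0,"travel":[0,0,0],"twist":0},{"gripper":0,"travel":[0,0,0],"twist":0},{"gripper":0,"travel":[0,0,0],"twist":0}]'
```

```text
time_s: 5.5
ee_pos: [687.1, 25.7, 283.8]
ee_rot: [180.0, 0.0, 168.0]
force: [0.6, -0.7, 0.5]
gripper_width: 54.8
time_s: 5.92
ee_pos: [687.8, 25.7, 251.0]
ee_rot: [180.0, 0.1, 168.0]
force: [0.6, -0.0, -0.9]
gripper_width: 37.8
time_s: 6.33
ee_pos: [687.4, 24.0, 251.1]
ee_rot: [-179.8, 0.1, 168.1]
force: [-0.5, -6.3, 3.6]
gripper_width: 13.6
```

```bash

python3 -m handwheel '[{"gripper":0,"travel":[0,-0.002,0],"twist":0.08},{"gripper":0,"travel":[0,0,0],"twist":0.1},{"gripper":0,"travel":[0,0,0],"twist":0.1},{"gripper":0,"travel":[0,0,0],"twist":0.1},{"gripper":0,"travel":[0,0,0],"twist":0.1}]'
python3 -m handwheel '[{"gripper":0,"travel":[0,0,0],"twist":0.1},{"gripper":0,"travel":[0,0,0],"twist":0.1},{"gripper":0,"travel":[0,0,0],"twist":0.1},{"gripper":0,"travel":[0,0,0],"twist":0.1},{"gripper":0,"travel":[0,0,0],"twist":0.1}]'
python3 -m handwheel '[{"gripper":0,"travel":[0,0,0],"twist":0.1},{"gripper":0,"travel":[0,0,0],"twist":0.1},{"gripper":0,"travel":[0,0,0],"twist":0.1},{"gripper":0,"travel":[0,0,0],"twist":0.06},{"gripper":0,"travel":[0,0,0],"twist":0}]'
python3 -c "
from h import *
s=env.state();print(s['torque'],s['ee_rot'],s['qpos'])"
```

```text
time_s: 6.75
ee_pos: [686.8, 22.4, 251.1]
ee_rot: [-179.9, 0.2, 140.3]
force: [-2.5, -6.0, 3.0]
gripper_width: 13.9
time_s: 7.17
ee_pos: [686.0, 21.7, 251.1]
ee_rot: [-179.8, 0.2, 111.7]
force: [-4.8, -7.1, 6.8]
gripper_width: 14.1
time_s: 7.58
ee_pos: [685.3, 21.5, 251.1]
ee_rot: [-179.7, 0.3, 91.2]
force: [-7.1, -8.3, 7.2]
gripper_width: 13.7
[-1.50317653  1.09426708 -0.02628984] [-179.72134773    0.29969652   91.17954695] [ 0.8972769  34.79628901 85.19619082 -0.3466454  60.28514787 -0.10898496]
```

```bash

for i in 1 2 3; do python3 -m handwheel '[{"gripper":0,"travel":[0,0,0],"twist":0.03},{"gripper":0,"travel":[0,0,0],"twist":0}]' | grep rot
python3 -c "
from h import *
s=env.state();print(s['torque'],s['force'])"; done
```

```text
ee_rot: [-179.7, 0.3, 89.5]
[-1.52117688  1.18135715 -0.11703903] [-7.94632176 -7.40392777  7.90740192]
ee_rot: [-179.7, 0.3, 88.0]
[-1.46257276  1.16986916  0.77463271] [-7.4419134  -8.28577843  7.7134788 ]
ee_rot: [-179.7, 0.4, 86.3]
[-1.40578907  1.20740983  0.98207019] [-8.1744867  -7.622921    7.74059939]
```

```bash

python3 -m handwheel '[{"gripper":50,"travel":[0,0,0],"twist":-0.065},{"gripper":50,"travel":[0,0,0],"twist":0},{"gripper":50,"travel":[0,0,0],"twist":0},{"gripper":50,"travel":[0,0,0],"twist":0},{"gripper":50,"travel":[0,0,-0.02],"twist":0}]'
python3 -m handwheel '[{"gripper":50,"travel":[0,0,-0.035],"twist":0},{"gripper":50,"travel":[0,0,-0.035],"twist":0},{"gripper":50,"travel":[0,0,-0.03],"twist":0},{"gripper":50,"travel":[0.0282,-0.0213,0],"twist":0},{"gripper":50,"travel":[0.0282,-0.0213,0],"twist":0}]'
python3 -m handwheel '[{"gripper":50,"travel":[0.0282,-0.0213,0],"twist":0},{"gripper":50,"travel":[0.0282,-0.0213,0],"twist":0},{"gripper":50,"travel":[0.0282,-0.0213,0],"twist":0},{"gripper":50,"travel":[0.0282,-0.0213,0],"twist":0},{"gripper":50,"travel":[0,0,0],"twist":0}]'
python3 - <<'E'
from fit import *
np.set_printoptions(precision=2,suppress=True)
f=env.grab_frame("scene"); s=env.state(); print(s['ee_pos'],s['ee_rot'],s['gripper_width'])
save("pics/s2.png",f,(200,180,250,187),3.2)
ft=env.grab_frame("top")
im=cv2.imread("pics/s2.png")
for P,c in(((557.5,190.9,90),(0,255,0)),):
    u=(proj(f,P)[0]-[200,180])*3.2; cv2.circle(im,tuple(int(x) for x in u),4,c,1)
h=ft["frame"][140:185,285:335][:,:,::-1]; h=cv2.resize(h,(250,225)); im[0:225,0:250]=h
cv2.imwrite("pics/s2.png",im)
E
```

```text
time_s: 8.5
ee_pos: [685.8, 23.9, 265.9]
ee_rot: [-179.5, 0.0, 89.8]
force: [-0.6, 0.4, -0.9]
gripper_width: 44.3
time_s: 8.92
ee_pos: [645.0, 79.9, 372.3]
ee_rot: [179.6, -0.0, 89.6]
force: [-0.6, 0.8, -0.8]
gripper_width: 45.4
time_s: 9.33
ee_pos: [556.2, 197.4, 370.0]
ee_rot: [-179.9, -0.1, 90.0]
force: [0.3, -0.1, 0.8]
gripper_width: 45.4
[557.83 195.71 370.07] [-179.99   -0.03   90.03] 45.66637580806025
```

View pics/s2.png

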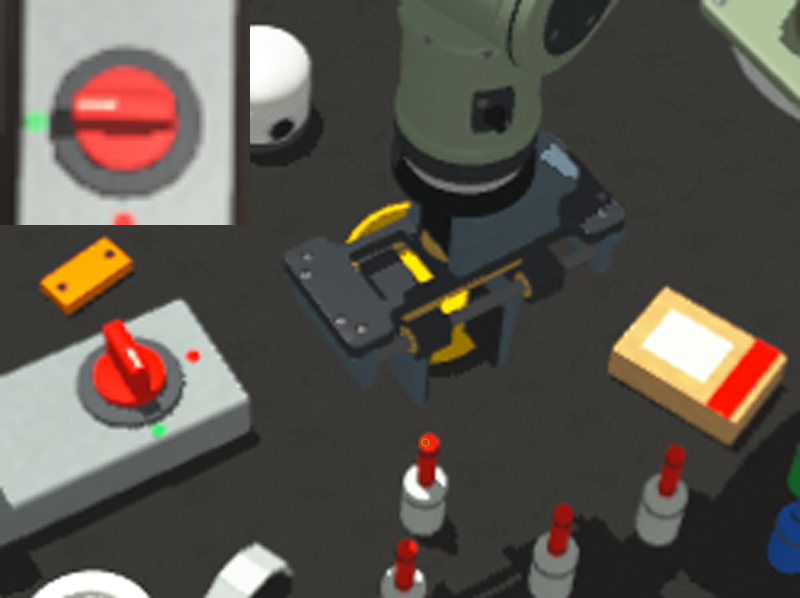

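```bash

python3 -m handwheel '[{"gripper":50,"travel":[-0.0045,0,0.028],"twist":0},{"gripper":50,"travel":[0,0,0.03],"twist":0},{"gripper":50,"travel":[0,0,0.03],"twist":0},{"gripper":50,"travel":[0,0,0.025],"twist":0},{"gripper":50,"travel":[0,0,0.014],"twist":0}]'
python3 -m handwheel '[{"gripper":50,"travel":[0,0,0],"twist":0},{"gripper":50,"travel":[0,0,0],"twist":0}]'
python3 - <<'E'
from h import *
f=env.grab_frame("scene"); s=env.state()
im=f["frame"][:,:,::-1]; im=cv2.resize(im[230:380,260:420],None,fx=5,fy=5,interpolation=cv2.INTER_CUBIC)
x,y=s["ee_pos"][:2]
for P,c in(((x,y,51),(0,255,0)),((x-22.7,y+16,51),(255,255,0)),((x-22.7,y-16,51),(255,255,0)),((x+22.7,y+16,51),(255,0,255)),((x+22.7,y-16,51),(255,0,255))):
    u=(proj(f,P)[0]-[260,230]+.5)*5; cv2.circle(im,tuple(int(a) for a in u),5,c,2)
cv2.imwrite("pics/s3.png",im)
E
```

```text
time_s: 9.85
ee_pos: [559.6, 187.4, 239.5]
ee_rot: [-179.8, 0.1, 89.7]
force: [0.5, -0.7, -0.1]
gripper_width: 45.5
time_s: 10.02
ee_pos: [560.3, 188.0, 242.2]
ee_rot: [-179.9, 0.0, 89.7]
force: [1.0, 0.2, 1.1]
gripper_width: 45.5
```

View pics/s3.png

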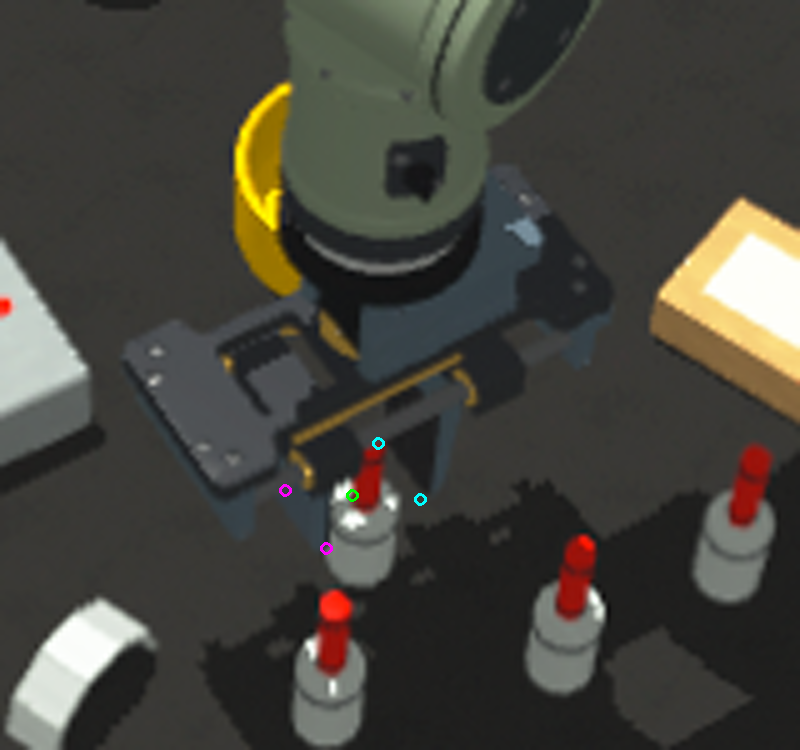

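```bash

for i in 1 2 3; do python3 -m handwheel '[{"gripper":50,"travel":[0.001,0,0],"twist":0}]' |grep pos; done
python3 -m handwheel '[{"gripper":0,"travel":[0,0,0],"twist":0},{"gripper":0,"travel":[0,0,0],"twist":0},{"gripper":0,"travel":[0,0,0],"twist":0},{"gripper":0,"travel":[0,0,0],"twist":0},{"gripper":0,"travel":[0,0,0],"twist":0}]'
for i in 1 2 3; do python3 -m handwheel '[{"gripper":0,"travel":[0,0,0],"twist":0}]' ; done
python3 - <<'E'
from h import *
f=env.grab_frame("scene"); s=env.state(); print(s["qpos"],s["ee_pos"])
im=f["frame"][:,:,::-1]; im=cv2.resize(im[230:380,260:420],None,fx=5,fy=5,interpolation=cv2.INTER_CUBIC)
x,y=s["ee_pos"][:2]
for P,c in(((x,y,51),(0,255,0)),((x-6,y+16,51),(255,255,0)),((x+6,y+16,51),(255,0,255)),((x+19.5,y+16,51),(255,0,255))):
    u=(proj(f,P)[0]-[260,230]+.5)*5; cv2.circle(im,tuple(int(a) for a in u),5,c,2)
cv2.imwrite("pics/s4.png",im)
E
```

```text
ee_pos: [560.5, 189.5, 244.2]
ee_pos: [560.2, 190.8, 244.3]
ee_pos: [559.9, 191.9, 244.0]
time_s: 10.73
ee_pos: [559.5, 191.8, 242.7]
ee_rot: [-180.0, 0.0, 89.8]
force: [-0.3, 0.5, 0.3]
gripper_width: 15.3
time_s: 10.82
ee_pos: [559.5, 191.8, 242.6]
ee_rot: [-180.0, 0.0, 89.8]
force: [-0.3, 0.2, -0.6]
gripper_width: 11.5
time_s: 10.9
ee_pos: [559.4, 191.8, 242.6]
ee_rot: [-180.0, 0.0, 89.8]
force: [-0.1, 0.5, -1.0]
gripper_width: 11.7
time_s: 10.98
ee_pos: [559.5, 191.8, 242.6]
ee_rot: [-180.0, 0.0, 89.8]
force: [0.6, 0.7, 0.2]
gripper_width: 11.2
[ 1.78095481e+01  2.79558225e+01  9.98630366e+01 -5.58320021e-03
  5.22107094e+01  1.79839074e+01] [559.46361328 191.79408305 242.58296758]
```

View pics/s4.png

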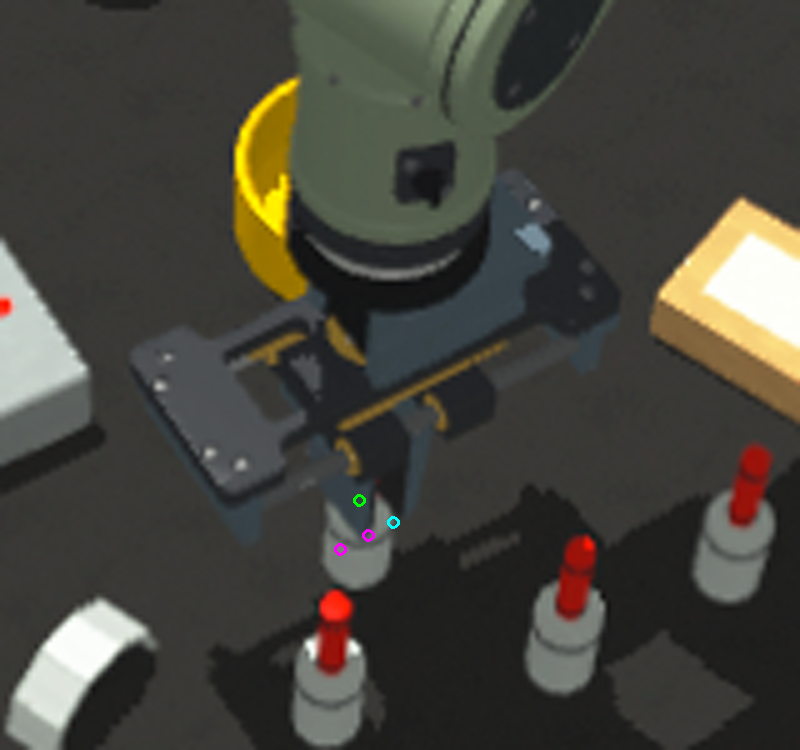

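```bash

python3 -m handwheel '[{"gripper":0,"travel":[0,0,-0.02],"twist":0},{"gripper":0,"travel":[0,0,-0.035],"twist":0},{"gripper":0,"travel":[0,0,-0.035],"twist":0},{"gripper":0,"travel":[0,0,-0.024],"twist":0},{"gripper":0,"travel":[-0.025,-0.016,0],"twist":0}]'
python3 -m handwheel '[{"gripper":0,"travel":[-0.035,-0.022,0],"twist":0},{"gripper":0,"travel":[-0.035,-0.022,0],"twist":0},{"gripper":0,"travel":[-0.035,-0.022,0],"twist":0},{"gripper":0,"travel":[-0.025,-0.016,0],"twist":0},{"gripper":0,"travel":[0,0,0],"twist":0}]'
python3 -m handwheel '[{"gripper":0,"travel":[0,0,0],"twist":0},{"gripper":0,"travel":[0,0,0],"twist":0},{"gripper":0,"travel":[0,0,0],"twist":0}]'
python3 - <<'E'
from h import *
s=env.state(); print(s["ee_pos"])
f=env.grab_frame("scene");im=f["frame"][:,:,::-1]; im=cv2.resize(im[180:330,260:420],None,fx=5,fy=5,interpolation=cv2.INTER_CUBIC)
f2=env.grab_frame("top");im2=f2["frame"][:,:,::-1]; im2=cv2.resize(im2[220:300,260:345],None,fx=5,fy=5,interpolation=cv2.INTER_CUBIC)
im[:400,-0-425:]=im2 if 0 else im[:400,-425:]
cv2.imwrite("pics/s5.png",im)
E
```

```text
time_s: 11.45
ee_pos: [546.8, 169.7, 362.5]
ee_rot: [179.1, -0.4, 90.0]
force: [1.9, 0.2, -1.1]
gripper_width: 11.5
time_s: 11.87
ee_pos: [457.6, 34.0, 356.4]
ee_rot: [-179.8, 0.1, 89.6]
force: [-0.4, 0.6, -1.5]
gripper_width: 11.4
time_s: 12.12
ee_pos: [461.9, 37.8, 356.8]
ee_rot: [180.0, -0.0, 89.9]
force: [0.6, 0.1, -2.1]
gripper_width: 11.0
[461.86798525  37.80260945 356.77740442]
```

View pics/s5.png

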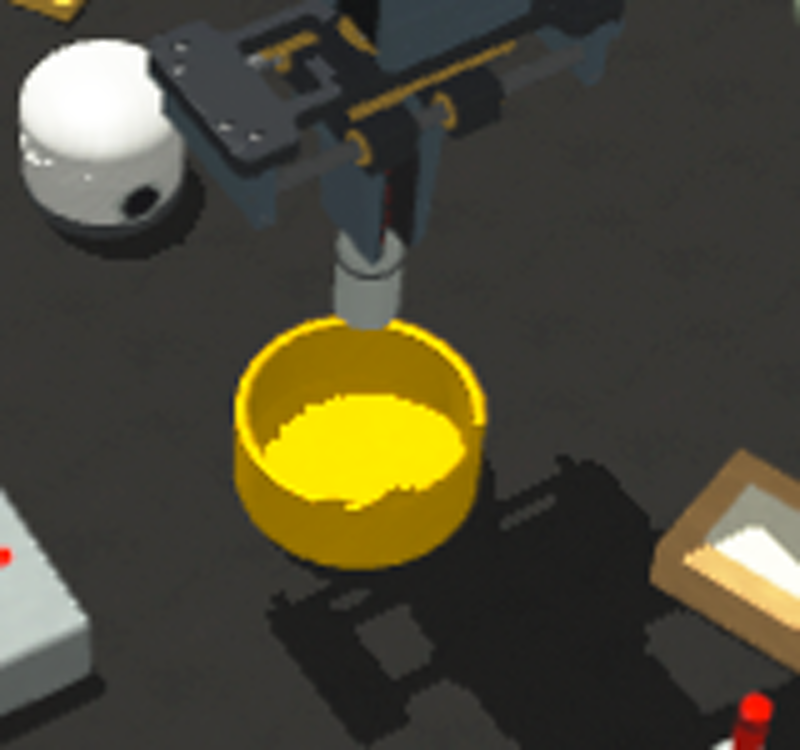

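```bash

python3 -m handwheel '[{"gripper":0,"travel":[0,-0.001,0.03],"twist":0},{"gripper":0,"travel":[0,0,0.03],"twist":0},{"gripper":0,"travel":[0,0,0.025],"twist":0},{"gripper":0,"travel":[0,0,0.015],"twist":0},{"gripper":0,"travel":[0,0,0.007],"twist":0}]'
python3 -m handwheel '[{"gripper":0,"travel":[0,0,0],"twist":0},{"gripper":0,"travel":[0,0,0],"twist":0},{"gripper":0,"travel":[0,0,0],"twist":0},{"gripper":0,"travel":[0,0,0],"twist":0}]'
python3 -m handwheel '[{"gripper":35,"travel":[0,0,0],"twist":0},{"gripper":35,"travel":[0,0,0],"twist":0},{"gripper":35,"travel":[0,0,0],"twist":0},{"gripper":35,"travel":[0,0,0],"twist":0}]'
python3 -m handwheel '[{"gripper":35,"travel":[0,0,-0.02],"twist":0},{"gripper":35,"travel":[0,0,-0.035],"twist":0},{"gripper":50,"travel":[0,0,-0.035],"twist":0},{"gripper":50,"travel":[0,0,-0.025],"twist":0},{"gripper":50,"travel":[0,0,0],"twist":0}]'
```

```text
time_s: 12.63
ee_pos: [459.8, 37.8, 247.4]
ee_rot: [-179.7, 0.0, 89.9]
force: [-2.6, 0.2, 24.9]
gripper_width: 11.5
time_s: 12.97
ee_pos: [460.6, 37.3, 250.6]
ee_rot: [179.9, -0.0, 89.8]
force: [0.8, -0.9, -0.4]
gripper_width: 11.5
time_s: 13.3
ee_pos: [460.2, 37.1, 250.1]
ee_rot: [179.9, 0.0, 89.8]
force: [-0.0, -0.3, 0.0]
gripper_width: 31.6
time_s: 13.72
ee_pos: [461.4, 37.2, 370.1]
ee_rot: [179.3, -0.0, 89.8]
force: [0.3, 0.3, 1.2]
gripper_width: 45.1
```

```bash

python3 -m handwheel '[{"gripper":50,"travel":[0.025,0.0056,0],"twist":0},{"gripper":50,"travel":[0.035,0.0078,0],"twist":0},{"gripper":50,"travel":[0.038,0.0084,0],"twist":0},{"gripper":50,"travel":[0.038,0.0084,0],"twist":0},{"gripper":50,"travel":[0.038,0.0084,0],"twist":0}]'
python3 -m handwheel '[{"gripper":50,"travel":[0.038,0.0084,0],"twist":0},{"gripper":50,"travel":[0.0257,0.006,0],"twist":0},{"gripper":50,"travel":[0,0,0],"twist":0},{"gripper":50,"travel":[0,0,0],"twist":0},{"gripper":50,"travel":[0,0,0],"twist":0}]'
python3 - <<'E'
from fit import *
np.set_printoptions(precision=1,suppress=True)
V=[]
for c in("scene","top"):
    f=env.grab_frame(c)
    for d in env.trace(c,"plug1"):
        if d["confidence"]>.3: print(c,np.round(d["uv"]),d["confidence"],at(f,d["uv"],45)[:2],d["pixels"].sum(),f["frame"][d["pixels"]].mean(0))
E
```

```text
time_s: 14.13
ee_pos: [499.1, 212.6, 364.0]
ee_rot: [-180.0, 0.0, 89.8]
force: [0.9, -0.0, -0.5]
gripper_width: 45.7
time_s: 14.55
ee_pos: [513.4, 274.1, 363.8]
ee_rot: [-179.9, 0.1, 89.8]
force: [0.1, 0.6, -0.0]
gripper_width: 45.6
scene [431. 390.] 0.81 [465.9 404.2] 343 [126.   93.6  87.2]
scene [326. 368.] 0.75 [616.  258.6] 350 [147.3 114.7 108.1]
scene [331. 263.] 0.71 [462.7  41.2] 305 [152.4 116.3  97.5]
scene [449. 346.] 0.7 [373. 345.] 333 [ 23.1  56.7 112.7]
scene [457. 325.] 0.7 [326.2 313.8] 275 [ 25.3 102.7  47.2]
scene [371. 354.] 0.64 [520.1 277.1] 306 [152.3 115.9 108.8]
scene [409. 336.] 0.62 [428.5 283.1] 351 [141.6 110.4 103.6]
scene [275. 132.] 0.58 [ 350.2 -418. ] 378 [ 62.5 116.5 186.5]
top [205. 238.] 0.65 [511.6 264.9] 174 [181.  147.8 142.2]
top [393. 253.] 0.54 [ 476.6 -168.9] 1010 [234.4 233.7 230.3]
top [213. 196.] 0.47 [608.6 248.2] 142 [181.5 149.1 144.3]
top [203. 273.] 0.45 [429.4 268.2] 128 [180. 170. 164.]
top [303. 258.] 0.41 [465.6  37.3] 131 [237.8 206.2 185.6]
```

```bash

python3 -m handwheel '[{"gripper":50,"travel":[0,0,0.03],"twist":0},{"gripper":50,"travel":[0,0,0.038],"twist":0},{"gripper":50,"travel":[0,0,0.03],"twist":0},{"gripper":50,"travel":[0,0,0.016],"twist":0},{"gripper":50,"travel":[0,0,0.007],"twist":0}]'
python3 -m handwheel '[{"gripper":50,"travel":[0,0,0],"twist":0},{"gripper":10,"travel":[0,0,0],"twist":0},{"gripper":0,"travel":[0,0,0],"twist":0},{"gripper":0,"travel":[0,0,0],"twist":0},{"gripper":0,"travel":[0,0,0],"twist":0}]'
python3 -m handwheel '[{"gripper":0,"travel":[0,0,0],"twist":0},{"gripper":0,"travel":[0,0,0],"twist":0},{"gripper":0,"travel":[0,0,0],"twist":0},{"gripper":0,"travel":[0,0,0],"twist":0}]'
```

```text
time_s: 15.17
ee_pos: [512.9, 273.3, 241.1]
ee_rot: [-179.7, 0.1, 89.8]
force: [-1.1, 0.0, -0.3]
gripper_width: 45.6
time_s: 15.58
ee_pos: [514.1, 274.8, 245.1]
ee_rot: [179.9, -0.1, 89.8]
force: [-0.6, -0.2, -0.7]
gripper_width: 21.8
time_s: 15.92
ee_pos: [514.1, 274.8, 244.4]
ee_rot: [179.9, -0.0, 89.8]
force: [0.5, 0.1, 4.1]
gripper_width: 11.5
```

```bash

python3 -m handwheel '[{"gripper":0,"travel":[0,0,-0.025],"twist":0},{"gripper":0,"travel":[0,0,-0.038],"twist":0},{"gripper":0,"travel":[0,0,-0.035],"twist":0},{"gripper":0,"travel":[-0.01,-0.0025,-0.022],"twist":0},{"gripper":0,"travel":[-0.028,-0.0072,0],"twist":0}]'
python3 -m handwheel '[{"gripper":0,"travel":[-0.038,-0.0098,0],"twist":0},{"gripper":0,"travel":[-0.038,-0.0098,0],"twist":0},{"gripper":0,"travel":[-0.038,-0.0098,0],"twist":0},{"gripper":0,"travel":[-0.033,-0.0085,0],"twist":0},{"gripper":0,"travel":[-0.0203,-0.0054,0],"twist":0}]'
python3 -m handwheel '[{"gripper":0,"travel":[0,0,0],"twist":0},{"gripper":0,"travel":[0,0,0],"twist":0},{"gripper":0,"travel":[0,0,0],"twist":0}]'
```

```text
time_s: 16.33
ee_pos: [505.6, 239.0, 368.7]
ee_rot: [179.4, -0.4, 90.0]
force: [1.8, -0.1, -1.7]
gripper_width: 11.6
time_s: 16.75
ee_pos: [458.5, 67.0, 363.1]
ee_rot: [-179.8, 0.1, 89.8]
force: [-0.3, 0.0, -1.6]
gripper_width: 11.3
time_s: 17.0
ee_pos: [460.3, 69.8, 363.5]
ee_rot: [-180.0, -0.0, 89.8]
force: [-0.0, -0.9, -0.9]
gripper_width: 11.3
```

```bash

python3 -m handwheel '[{"gripper":0,"travel":[0,0,0.03],"twist":0},{"gripper":0,"travel":[0,0,0.035],"twist":0},{"gripper":0,"travel":[0,0,0.022],"twist":0},{"gripper":0,"travel":[0,0,0.012],"twist":0},{"gripper":0,"travel":[0,0,0.006],"twist":0}]'
python3 -m handwheel '[{"gripper":0,"travel":[0,0,0.003],"twist":0},{"gripper":0,"travel":[0,0,0.003],"twist":0},{"gripper":0,"travel":[0,0,0.002],"twist":0},{"gripper":0,"travel":[0,0,0.001],"twist":0},{"gripper":0,"travel":[0,0,0],"twist":0}]'
```

```text
time_s: 17.42
ee_pos: [459.9, 70.6, 256.5]
ee_rot: [-179.8, 0.0, 89.9]
force: [-0.8, 0.1, -2.2]
gripper_width: 11.8
time_s: 17.83
ee_pos: [460.4, 69.6, 250.2]
ee_rot: [179.9, -0.0, 89.8]
force: [0.6, 0.0, -2.5]
gripper_width: 11.3
```

```bash

python3 -m handwheel '[{"gripper":35,"travel":[0,0,0],"twist":0},{"gripper":35,"travel":[0,0,0],"twist":0},{"gripper":35,"travel":[0,0,0],"twist":0},{"gripper":35,"travel":[0,0,0],"twist":0},{"gripper":35,"travel":[0,0,-0.02],"twist":0}]'
python3 -m handwheel '[{"gripper":35,"travel":[0,0,-0.035],"twist":0},{"gripper":50,"travel":[0,0,-0.035],"twist":0},{"gripper":50,"travel":[0,0,-0.024],"twist":0},{"gripper":50,"travel":[0.0267,-0.0043,0],"twist":0},{"gripper":50,"travel":[0.036,-0.0058,0],"twist":0}]'
python3 -m handwheel '[{"gripper":50,"travel":[0.036,-0.0058,0],"twist":0},{"gripper":50,"travel":[0.036,-0.0058,0],"twist":0},{"gripper":50,"travel":[0.036,-0.0058,0],"twist":0},{"gripper":50,"travel":[0.036,-0.0056,0],"twist":0},{"gripper":50,"travel":[0,0,0],"twist":0}]'
python3 -m handwheel '[{"gripper":50,"travel":[0,0,0.03],"twist":0},{"gripper":50,"travel":[0,0,0.038],"twist":0},{"gripper":50,"travel":[0,0,0.03],"twist":0},{"gripper":50,"travel":[0,0,0.016],"twist":0},{"gripper":50,"travel":[0,0,0.006],"twist":0}]'
python3 -m handwheel '[{"gripper":50,"travel":[0,0,0],"twist":0},{"gripper":10,"travel":[0,0,0],"twist":0},{"gripper":0,"travel":[0,0,0],"twist":0},{"gripper":0,"travel":[0,0,0],"twist":0},{"gripper":0,"travel":[0,0,0],"twist":0}]'
python3 -m handwheel '[{"gripper":0,"travel":[0,0,0],"twist":0},{"gripper":0,"travel":[0,0,0],"twist":0},{"gripper":0,"travel":[0,0,0],"twist":0},{"gripper":0,"travel":[0,0,0],"twist":0}]'
```

```text
time_s: 18.25
ee_pos: [459.0, 69.3, 267.5]
ee_rot: [-179.6, 0.1, 89.8]
force: [-1.0, -0.1, -0.8]
gripper_width: 31.7
time_s: 18.67
ee_pos: [450.8, 131.5, 366.0]
ee_rot: [179.7, -0.0, 89.6]
force: [-0.3, -1.3, -0.6]
gripper_width: 45.6
time_s: 19.08
ee_pos: [426.9, 281.1, 363.9]
ee_rot: [179.9, -0.2, 90.1]
force: [0.7, 0.3, 0.4]
gripper_width: 45.3
time_s: 19.5
ee_pos: [426.9, 275.3, 241.0]
ee_rot: [-179.7, 0.2, 89.8]
force: [0.0, -0.1, 0.9]
gripper_width: 45.4
time_s: 19.92
ee_pos: [428.0, 276.4, 244.9]
ee_rot: [179.9, -0.1, 89.8]
force: [-0.4, -0.5, 0.1]
gripper_width: 21.9
time_s: 20.25
ee_pos: [427.9, 276.4, 244.3]
ee_rot: [179.9, -0.0, 89.8]
force: [-0.2, -0.5, 4.7]
gripper_width: 11.5
```

```bash

python3 -m handwheel '[{"gripper":0,"travel":[0,0,-0.025],"twist":0},{"gripper":0,"travel":[0,0,-0.038],"twist":0},{"gripper":0,"travel":[0,0,-0.035],"twist":0},{"gripper":0,"travel":[-0.01,0.0012,-0.022],"twist":0},{"gripper":0,"travel":[-0.028,0.0034,0],"twist":0}]'
python3 -m handwheel '[{"gripper":0,"travel":[-0.038,0.0046,0],"twist":0},{"gripper":0,"travel":[-0.038,0.0046,0],"twist":0},{"gripper":0,"travel":[-0.038,0.0046,0],"twist":0},{"gripper":0,"travel":[-0.038,0.0046,0],"twist":0},{"gripper":0,"travel":[-0.038,0.0046,0],"twist":0}]'
python3 -m handwheel '[{"gripper":0,"travel":[-0.028,0.0034,0],"twist":0},{"gripper":0,"travel":[-0.015,0.002,0],"twist":0},{"gripper":0,"travel":[0,0,0],"twist":0},{"gripper":0,"travel":[0,0,0],"twist":0},{"gripper":0,"travel":[0,0,0],"twist":0}]'
```

```text
time_s: 20.67
ee_pos: [433.3, 240.5, 368.5]
ee_rot: [179.5, -0.4, 90.0]
force: [1.8, 0.0, -1.6]
gripper_width: 11.2
time_s: 21.08
ee_pos: [454.1, 46.6, 363.3]
ee_rot: [-179.9, 0.0, 89.9]
force: [0.5, -0.5, -2.0]
gripper_width: 11.2
time_s: 21.5
ee_pos: [459.7, 5.7, 363.4]
ee_rot: [-179.9, -0.0, 89.8]
force: [0.1, -0.4, -1.7]
gripper_width: 11.8
```

```bash

python3 -m handwheel '[{"gripper":0,"travel":[0,0,0.03],"twist":0},{"gripper":0,"travel":[0,0,0.035],"twist":0},{"gripper":0,"travel":[0,0,0.022],"twist":0},{"gripper":0,"travel":[0,0,0.012],"twist":0},{"gripper":0,"travel":[0,0,0.006],"twist":0}]'
python3 -m handwheel '[{"gripper":0,"travel":[0,0,0.003],"twist":0},{"gripper":0,"travel":[0,0,0.003],"twist":0},{"gripper":0,"travel":[0,0,0.002],"twist":0},{"gripper":0,"travel":[0,0,0.001],"twist":0},{"gripper":0,"travel":[0,0,0],"twist":0}]'
```

```text
time_s: 21.92
ee_pos: [459.1, 6.5, 256.7]
ee_rot: [-179.8, -0.0, 89.9]
force: [0.1, 0.2, -1.2]
gripper_width: 11.1
time_s: 22.33
ee_pos: [460.1, 5.3, 250.2]
ee_rot: [179.9, 0.0, 89.8]
force: [-0.8, 0.6, -1.3]
gripper_width: 11.2
```

```bash

python3 -m handwheel '[{"gripper":35,"travel":[0,0,0],"twist":0},{"gripper":35,"travel":[0,0,0],"twist":0},{"gripper":35,"travel":[0,0,0],"twist":0},{"gripper":35,"travel":[0,0,0],"twist":0},{"gripper":35,"travel":[0,0,-0.02],"twist":0}]'
python3 -m handwheel '[{"gripper":35,"travel":[0,0,-0.035],"twist":0},{"gripper":50,"travel":[0,0,-0.035],"twist":0},{"gripper":50,"travel":[0,0,-0.024],"twist":0},{"gripper":50,"travel":[0.0285,-0.0005,0],"twist":0},{"gripper":50,"travel":[0.036,-0.0005,0],"twist":0}]'
python3 -m handwheel '[{"gripper":50,"travel":[0.036,-0.0005,0],"twist":0},{"gripper":50,"travel":[0.036,-0.0005,0],"twist":0},{"gripper":50,"travel":[0.036,-0.0005,0],"twist":0},{"gripper":50,"travel":[0.036,-0.0005,0],"twist":0},{"gripper":50,"travel":[0.036,-0.0005,0],"twist":0}]'
python3 -m handwheel '[{"gripper":50,"travel":[0.036,-0.0005,0],"twist":0},{"gripper":50,"travel":[0.036,0,0],"twist":0},{"gripper":50,"travel":[0.036,0,0],"twist":0},{"gripper":50,"travel":[0.036,0,0],"twist":0},{"gripper":50,"travel":[0,0,0],"twist":-0.12}]'
python3 -m handwheel '[{"gripper":50,"travel":[0,0,0],"twist":-0.12},{"gripper":50,"travel":[0,0,0],"twist":-0.12},{"gripper":50,"travel":[0,0,0],"twist":-0.12},{"gripper":50,"travel":[0,0,0],"twist":-0.12},{"gripper":50,"travel":[0,0,0],"twist":-0.12}]'
python3 -m handwheel '[{"gripper":50,"travel":[0,0,0],"twist":-0.12},{"gripper":50,"travel":[0,0,0],"twist":-0.12},{"gripper":50,"travel":[0,0,0],"twist":-0.12},{"gripper":50,"travel":[0,0,0],"twist":-0.12},{"gripper":50,"travel":[0,0,0],"twist":-0.12}]'
python3 -m handwheel '[{"gripper":50,"travel":[0,0,0],"twist":-0.12},{"gripper":50,"travel":[0,0,0],"twist":-0.12},{"gripper":50,"travel":[0,0,0],"twist":0},{"gripper":50,"travel":[0,0,0],"twist":0},{"gripper":50,"travel":[0,0,0],"twist":0}]'
```

```text
time_s: 22.75
ee_pos: [458.7, 5.2, 267.5]
ee_rot: [-179.6, 0.0, 89.8]
force: [0.1, -0.4, 0.2]
gripper_width: 31.8
time_s: 23.17
ee_pos: [459.5, 69.0, 366.0]
ee_rot: [179.7, 0.0, 89.6]
force: [-0.2, 0.7, -1.0]
gripper_width: 45.6
time_s: 23.58
ee_pos: [456.7, 251.5, 363.9]
ee_rot: [180.0, -0.0, 89.8]
force: [0.9, -0.4, -0.2]
gripper_width: 45.6
time_s: 24.0
ee_pos: [456.8, 399.2, 363.4]
ee_rot: [179.9, -0.2, 97.0]
force: [-0.1, -0.8, 0.2]
gripper_width: 45.4
time_s: 24.42
ee_pos: [457.0, 393.8, 363.6]
ee_rot: [-180.0, 0.0, 131.4]
force: [-0.1, -0.1, 0.3]
gripper_width: 45.7
time_s: 24.83
ee_pos: [457.1, 393.7, 363.7]
ee_rot: [-180.0, -0.0, 165.8]
force: [0.1, -0.5, 0.2]
gripper_width: 45.5
time_s: 25.25
ee_pos: [457.1, 393.7, 363.7]
ee_rot: [-180.0, -0.0, 179.1]
force: [0.3, 0.0, 0.7]
gripper_width: 45.3
```

```bash

python3 -m handwheel '[{"gripper":50,"travel":[0,0,0.03],"twist":0},{"gripper":50,"travel":[0,0,0.038],"twist":0},{"gripper":50,"travel":[0,0,0.03],"twist":0},{"gripper":50,"travel":[0,0,0.016],"twist":0},{"gripper":50,"travel":[0,0,0.006],"twist":0}]'
python3 -m handwheel '[{"gripper":50,"travel":[0,0,0],"twist":0},{"gripper":10,"travel":[0,0,0],"twist":0},{"gripper":0,"travel":[0,0,0],"twist":0},{"gripper":0,"travel":[0,0,0],"twist":0},{"gripper":0,"travel":[0,0,0],"twist":0}]'
python3 -m handwheel '[{"gripper":0,"travel":[0,0,0],"twist":0},{"gripper":0,"travel":[0,0,0],"twist":0},{"gripper":0,"travel":[0,0,0],"twist":0},{"gripper":0,"travel":[0,0,0],"twist":0}]'
python3 -m handwheel '[{"gripper":0,"travel":[0,0,-0.025],"twist":0},{"gripper":0,"travel":[0,0,-0.038],"twist":0},{"gripper":0,"travel":[0,0,-0.035],"twist":0},{"gripper":0,"travel":[0,-0.01,-0.022],"twist":0},{"gripper":0,"travel":[0.0024,-0.028,0],"twist":0}]'
python3 -m handwheel '[{"gripper":0,"travel":[0.0025,-0.038,0],"twist":0},{"gripper":0,"travel":[0.0025,-0.038,0],"twist":0},{"gripper":0,"travel":[0.0025,-0.038,0],"twist":0},{"gripper":0,"travel":[0.0025,-0.038,0],"twist":0},{"gripper":0,"travel":[0.0025,-0.038,0],"twist":0}]'
python3 -m handwheel '[{"gripper":0,"travel":[0.0025,-0.038,0],"twist":0},{"gripper":0,"travel":[0.0025,-0.038,0],"twist":0},{"gripper":0,"travel":[0.0025,-0.0326,0],"twist":0},{"gripper":0,"travel":[0,-0.02,0],"twist":0},{"gripper":0,"travel":[0,0,0],"twist":0}]'
python3 -m handwheel '[{"gripper":0,"travel":[0,0,0],"twist":0},{"gripper":0,"travel":[0,0,0],"twist":0},{"gripper":0,"travel":[0,0,0],"twist":0}]'
```

```text
time_s: 25.67
ee_pos: [456.3, 393.1, 240.5]
ee_rot: [-179.8, -0.3, 179.1]
force: [-0.8, 0.1, 1.0]
gripper_width: 45.5
time_s: 26.08
ee_pos: [457.3, 393.9, 245.1]
ee_rot: [179.9, 0.1, 179.2]
force: [0.7, 0.6, 0.9]
gripper_width: 21.7
time_s: 26.42
ee_pos: [457.2, 393.8, 244.5]
ee_rot: [180.0, 0.1, 179.2]
force: [-0.9, -0.2, 4.6]
gripper_width: 11.4
time_s: 26.83
ee_pos: [455.4, 358.4, 368.8]
ee_rot: [179.5, 0.5, 179.3]
force: [1.6, -0.2, -1.1]
gripper_width: 11.5
time_s: 27.25
ee_pos: [438.2, 164.3, 363.1]
ee_rot: [-180.0, -0.1, 179.2]
force: [-0.1, 0.4, -2.1]
gripper_width: 11.4
time_s: 27.67
ee_pos: [429.0, 34.6, 363.3]
ee_rot: [-179.9, -0.1, 179.0]
force: [0.2, 0.1, -1.7]
gripper_width: 11.4
time_s: 27.92
ee_pos: [429.8, 38.3, 363.5]
ee_rot: [180.0, -0.0, 179.3]
force: [0.0, 0.1, -1.7]
gripper_width: 11.4
```

```bash

python3 -m handwheel '[{"gripper":0,"travel":[0,0,0.03],"twist":0},{"gripper":0,"travel":[0,0,0.035],"twist":0},{"gripper":0,"travel":[0,0,0.022],"twist":0},{"gripper":0,"travel":[0,0,0.012],"twist":0},{"gripper":0,"travel":[0,0,0.006],"twist":0}]'
python3 -m handwheel '[{"gripper":0,"travel":[0,0,0.003],"twist":0},{"gripper":0,"travel":[0,0,0.003],"twist":0},{"gripper":0,"travel":[0,0,0.002],"twist":0},{"gripper":0,"travel":[0,0,0.001],"twist":0},{"gripper":0,"travel":[0,0,0],"twist":0}]'
python3 -m handwheel '[{"gripper":35,"travel":[0,0,0],"twist":0},{"gripper":35,"travel":[0,0,0],"twist":0},{"gripper":35,"travel":[0,0,0],"twist":0},{"gripper":35,"travel":[0,0,0],"twist":0},{"gripper":35,"travel":[0,0,-0.02],"twist":0}]'
python3 -m handwheel '[{"gripper":35,"travel":[0,0,-0.035],"twist":0},{"gripper":50,"travel":[0,0,-0.035],"twist":0},{"gripper":50,"travel":[0,0,-0.024],"twist":0},{"gripper":50,"travel":[-0.0219,0.0263,0],"twist":0},{"gripper":50,"travel":[-0.0219,0.0263,0],"twist":0}]'
python3 -m handwheel '[{"gripper":50,"travel":[-0.0219,0.0263,0],"twist":0},{"gripper":50,"travel":[-0.0219,0.0263,0],"twist":0},{"gripper":50,"travel":[-0.0219,0.0263,0],"twist":0},{"gripper":50,"travel":[-0.0219,0.0263,0],"twist":0},{"gripper":50,"travel":[-0.0219,0.0263,0],"twist":0}]'
python3 -m handwheel '[{"gripper":50,"travel":[-0.0219,0.0263,0],"twist":0},{"gripper":50,"travel":[0,0,0],"twist":0},{"gripper":50,"travel":[0,0,0],"twist":0},{"gripper":50,"travel":[0,0,0],"twist":0},{"gripper":50,"travel":[0,0,0],"twist":0}]'
```

```text
time_s: 28.33
ee_pos: [429.2, 38.5, 256.8]
ee_rot: [-180.0, -0.2, 179.3]
force: [-0.7, -0.1, -1.6]
gripper_width: 11.4
time_s: 28.75
ee_pos: [429.9, 37.5, 250.2]
ee_rot: [180.0, 0.1, 179.2]
force: [0.6, 1.2, -0.4]
gripper_width: 11.1
time_s: 29.17
ee_pos: [428.6, 37.3, 267.7]
ee_rot: [-180.0, -0.4, 179.2]
force: [0.5, -0.9, -0.3]
gripper_width: 31.9
time_s: 29.58
ee_pos: [474.4, 89.4, 366.3]
ee_rot: [180.0, 0.3, 179.1]
force: [0.4, -0.0, 0.0]
gripper_width: 45.0
time_s: 30.0
ee_pos: [586.4, 220.8, 363.7]
ee_rot: [-180.0, 0.0, 179.2]
force: [0.3, 0.5, -0.6]
gripper_width: 45.6
time_s: 30.42
ee_pos: [607.1, 244.5, 363.8]
ee_rot: [-180.0, -0.0, 179.2]
force: [0.5, -0.4, -0.3]
gripper_width: 45.6
```

```bash

python3 -m handwheel '[{"gripper":50,"travel":[-0.001,0.001,0.03],"twist":0},{"gripper":50,"travel":[0,0,0.038],"twist":0},{"gripper":50,"travel":[0,0,0.03],"twist":0},{"gripper":50,"travel":[0,0,0.016],"twist":0},{"gripper":50,"travel":[0,0,0.006],"twist":0}]'
python3 -m handwheel '[{"gripper":50,"travel":[0,0,0],"twist":0},{"gripper":10,"travel":[0,0,0],"twist":0},{"gripper":0,"travel":[0,0,0],"twist":0},{"gripper":0,"travel":[0,0,0],"twist":0},{"gripper":0,"travel":[0,0,0],"twist":0}]'
python3 -m handwheel '[{"gripper":0,"travel":[0,0,0],"twist":0},{"gripper":0,"travel":[0,0,0],"twist":0},{"gripper":0,"travel":[0,0,0],"twist":0},{"gripper":0,"travel":[0,0,0],"twist":0}]'
python3 -m handwheel '[{"gripper":0,"travel":[0,0,-0.025],"twist":0},{"gripper":0,"travel":[0,0,-0.038],"twist":0},{"gripper":0,"travel":[0,0,-0.035],"twist":0},{"gripper":0,"travel":[0.0053,-0.0099,-0.022],"twist":0},{"gripper":0,"travel":[0.0141,-0.0263,0],"twist":0}]'
python3 -m handwheel '[{"gripper":0,"travel":[0.0177,-0.0328,0],"twist":0},{"gripper":0,"travel":[0.0177,-0.0328,0],"twist":0},{"gripper":0,"travel":[0.0177,-0.0328,0],"twist":0},{"gripper":0,"travel":[0.0177,-0.0328,0],"twist":0},{"gripper":0,"travel":[0.0141,-0.0263,0],"twist":0}]'
python3 -m handwheel '[{"gripper":0,"travel":[0.0088,-0.0165,0],"twist":0},{"gripper":0,"travel":[0,0,0],"twist":0},{"gripper":0,"travel":[0,0,0],"twist":0},{"gripper":0,"travel":[0,0,0],"twist":0},{"gripper":0,"travel":[0,0,0],"twist":0}]'
```

```text
time_s: 30.83
ee_pos: [607.3, 244.9, 240.9]
ee_rot: [-179.9, -0.3, 179.1]
force: [-0.6, -0.7, -0.9]
gripper_width: 46.0
time_s: 31.25
ee_pos: [609.1, 246.5, 245.3]
ee_rot: [179.9, 0.1, 179.2]
force: [-0.4, 0.3, 0.7]
gripper_width: 21.7
time_s: 31.58
ee_pos: [609.0, 246.5, 244.4]
ee_rot: [180.0, 0.1, 179.2]
force: [-0.0, 0.5, 4.7]
gripper_width: 11.1
time_s: 32.0
ee_pos: [590.9, 212.7, 368.9]
ee_rot: [179.7, 0.7, 179.3]
force: [0.8, -0.0, -1.0]
gripper_width: 11.4
time_s: 32.42
ee_pos: [500.0, 52.4, 363.0]
ee_rot: [-179.9, -0.1, 179.2]
force: [-0.8, 1.1, -1.8]
gripper_width: 11.7
time_s: 32.83
ee_pos: [493.4, 38.5, 363.6]
ee_rot: [180.0, 0.0, 179.3]
force: [0.4, 0.0, -1.9]
gripper_width: 11.7
```

Lower, release, lift, then re-measure plugs, slabs and pistons.

```bash

python3 -m handwheel '[{"gripper":0,"travel":[0.001,-0.001,0.03],"twist":0},{"gripper":0,"travel":[0,0,0.035],"twist":0},{"gripper":0,"travel":[0,0,0.022],"twist":0},{"gripper":0,"travel":[0,0,0.012],"twist":0},{"gripper":0,"travel":[0,0,0.006],"twist":0}]'
python3 -m handwheel '[{"gripper":0,"travel":[0,0,0.003],"twist":0},{"gripper":0,"travel":[0,0,0.003],"twist":0},{"gripper":0,"travel":[0,0,0.002],"twist":0},{"gripper":0,"travel":[0,0,0.001],"twist":0},{"gripper":0,"travel":[0,0,0],"twist":0}]'
python3 -m handwheel '[{"gripper":35,"travel":[0,0,0],"twist":0},{"gripper":35,"travel":[0,0,0],"twist":0},{"gripper":35,"travel":[0,0,0],"twist":0},{"gripper":35,"travel":[0,0,0],"twist":0},{"gripper":35,"travel":[0,0,-0.02],"twist":0}]'
python3 -m handwheel '[{"gripper":35,"travel":[0,0,-0.035],"twist":0},{"gripper":60,"travel":[0,0,-0.035],"twist":0},{"gripper":60,"travel":[0,0,-0.024],"twist":0},{"gripper":60,"travel":[0,0.03,0],"twist":0},{"gripper":60,"travel":[0,0.035,0],"twist":0}]'
python3 -m handwheel '[{"gripper":60,"travel":[0,0.035,0],"twist":0},{"gripper":60,"travel":[0,0.035,0],"twist":0},{"gripper":60,"travel":[0,0.035,0],"twist":0},{"gripper":60,"travel":[0,0.03,0],"twist":0},{"gripper":60,"travel":[0,0,0],"twist":0}]'
cat > look.py <<'E'
from fit import *
np.set_printoptions(precision=1,suppress=True)
F={};D={}
for c in("top","scene"):
    f=F[c]=env.grab_frame(c)
    for t in("slab_a","piston_a"): D[c,t]=[d for d in env.trace(c,t)if d["confidence"]>.3]
def run(zs=0):
  for t,h in(("slab_a",6),("piston_a",36)):
    for d in D["top",t]:
        g=at(F["top"],d["uv"],h)[:2]; q=proj(F["scene"],[*g,h])[0]
        m=[e for e in D["scene",t] if np.hypot(*(np.array(e["uv"])-q))<15]
        p=list(g)
        if t=="slab_a":
            ys,xs=np.nonzero(d["pixels"]); w=np.array([at(F["top"],(x,y),10)[:2] for x,y in zip(xs,ys)],np.float32)
            _,s,an=cv2.minAreaRect(w); p+=[np.radians(an+(0 if s[0]>s[1] else 90))]
        V=[(F["top"],cen(d["pixels"].astype(np.uint8)))]
        if m: V.append((F["scene"],cen(m[0]["pixels"].astype(np.uint8))))
        o,r=fitxy(V,t,p); print(t,np.round(d["uv"]),d["confidence"],len(V),o[:2],"yaw",np.degrees(o[2:]),"res",r,F["top"]["frame"][d["pixels"]].mean(0))
if __name__=="__main__": run()
E
python3 - <<'E'
from look import *
run(); im=cv2.resize(F["scene"]["frame"][215:315,280:390][:,:,::-1],None,fx=5,fy=5)
im2=cv2.resize(F["top"]["frame"][225:300,265:345][:,:,::-1],(440,412)); 
o=np.zeros((500,800,3),np.uint8); o[:,:440]=im[:500,:440]; o[:412*360//440,440:]=cv2.resize(im2,(360,412*360//440)); cv2.imwrite("pics/pot.png",o)
print(env.state()["ee_pos"])
E
```

```text
time_s: 33.25
ee_pos: [491.7, 37.7, 256.4]
ee_rot: [-180.0, -0.2, 179.3]
force: [-0.3, 0.3, -2.0]
gripper_width: 11.2
time_s: 33.67
ee_pos: [492.1, 36.9, 250.2]
ee_rot: [180.0, 0.1, 179.2]
force: [0.5, 0.2, -2.3]
gripper_width: 11.5
time_s: 34.08
ee_pos: [490.7, 36.7, 267.4]
ee_rot: [-180.0, -0.4, 179.2]
force: [-0.2, 0.3, 0.0]
gripper_width: 31.6
time_s: 34.5
ee_pos: [493.1, 101.2, 366.2]
ee_rot: [180.0, 0.3, 179.0]
force: [0.7, -0.1, -0.0]
gripper_width: 53.8
time_s: 34.92
ee_pos: [494.6, 241.2, 363.8]
ee_rot: [179.8, 0.1, 179.4]
force: [0.9, -0.8, -0.9]
gripper_width: 54.7
slab_a [364. 182.] 0.8 2 [ 657.1 -100.1] yaw [14.2] res [-0.2 -0.1  0.2 -0.3] [240.6 191.5  99.7]
slab_a [457. 276.] 0.64 2 [ 436.4 -320.3] yaw [123.2] res [ 0.1  0.1 -0.1  0.3] [247.1 241.6 162. ]
slab_a [377. 221.] 0.59 2 [ 545.5 -135.5] yaw [71.5] res [-0.1  0.3 -0.3  0.2] [250.5 243.8 155.3]
slab_a [242. 166.] 0.35 1 [686.1 184.1] yaw [23.7] res [-0.  0.] [214.7 218.8 212.2]
piston_a [442. 184.] 0.76 2 [ 637.2 -281.5] yaw [] res [-0.1  0.4 -0.4  0. ] [225.6 225.  221.6]
piston_a [400. 253.] 0.71 2 [ 471.1 -179.2] yaw [] res [-0.3  0.6 -0.6  0.1] [231.  230.1 226.8]
piston_a [312. 160.] 0.33 1 [688.5  22.8] yaw [] res [-0.  0.] [231.7  79.4  73.2]
[494.6 235.7 363.7]
```

View pics/pot.png

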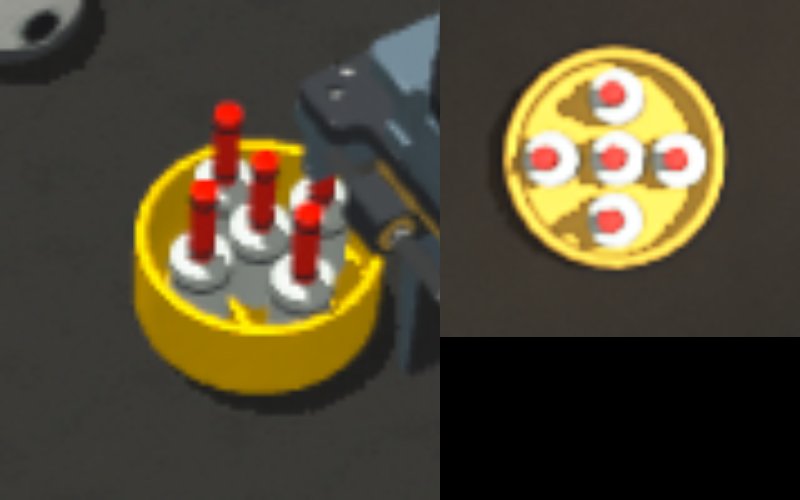

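The pot picture shows all five plugs upright, one in the middle and four round it. One brass slab was knocked to (545,-135). Now slab 1 to piston B.

```bash

for i in 1 2 3; do python3 -m handwheel '[{"gripper":55,"travel":[0.0034,-0.0371,0],"twist":0},{"gripper":55,"travel":[0.0034,-0.0371,0],"twist":0},{"gripper":55,"travel":[0.0034,-0.0371,0],"twist":0},{"gripper":55,"travel":[0.0034,-0.0371,0],"twist":0},{"gripper":55,"travel":[0.0034,-0.0371,0],"twist":0}]' |grep pos; done
python3 -m handwheel '[{"gripper":55,"travel":[0,0,0],"twist":0.12},{"gripper":55,"travel":[0,0,0],"twist":0.12},{"gripper":55,"travel":[0,0,0],"twist":0.12},{"gripper":55,"travel":[0,0,0],"twist":0.12},{"gripper":55,"travel":[0,0,0],"twist":0.12}]'
python3 -m handwheel '[{"gripper":55,"travel":[0,0,0],"twist":0.12},{"gripper":55,"travel":[0,0,0],"twist":0.12},{"gripper":55,"travel":[0,0,0],"twist":0.12},{"gripper":55,"travel":[0,0,0],"twist":0.018},{"gripper":55,"travel":[0,0,0],"twist":0}]'
python3 -m handwheel '[{"gripper":55,"travel":[0,0,0],"twist":0},{"gripper":55,"travel":[0,0,0],"twist":0}]'
python3 - <<'E'
from look import *
f=F["scene"]; print(env.state()["qpos"],env.state()["ee_pos"])
for d in D["scene","slab_a"]:
    ys,xs=np.nonzero(d["pixels"]); w=np.array([at(f,(x,y),9)[:2] for x,y in zip(xs,ys)],np.float32)
    _,s,an=cv2.minAreaRect(w); yaw=an+(0 if s[0]>s[1] else 90)
    o,r=fitxy([(f,cen(d["pixels"].astype(np.uint8)))],"slab_a",[*at(f,d["uv"],6)[:2],np.radians(yaw)])
    print(np.round(d["uv"]),d["confidence"],o[:2],yaw,s,f["frame"][d["pixels"]].mean(0))
E
```

```text
ee_pos: [474.2, 49.1, 364.0]
ee_pos: [454.2, -136.3, 364.1]
ee_pos: [434.3, -321.5, 364.0]
time_s: 36.88
ee_pos: [434.8, -319.8, 363.9]
ee_rot: [-180.0, -0.0, 144.4]
force: [-0.2, 0.6, -0.3]
gripper_width: 50.1
time_s: 37.3
ee_pos: [435.2, -319.4, 363.9]
ee_rot: [-180.0, 0.0, 123.2]
force: [-0.9, -0.3, -0.4]
gripper_width: 50.2
time_s: 37.47
ee_pos: [435.7, -319.1, 363.8]
ee_rot: [-180.0, 0.0, 123.2]
force: [0.2, -0.2, 0.4]
gripper_width: 50.1
[-37.4  16.9  97.9  -0.   65.2 -70.6] [ 436.  -318.9  363.8]
[266. 179.] 0.68 [ 435.4 -318.4] 118.46148872375488 (41.78675079345703, 67.49800109863281) [203.8 176.6  64.9]
[264. 240.] 0.62 [ 544.7 -133.7] 72.41348266601562 (68.80532836914062, 30.771865844726562) [226.1 201.6  72.3]
```

```bash

python3 -m handwheel '[{"gripper":55,"travel":[0,0,0.03],"twist":0},{"gripper":55,"travel":[0,0,0.038],"twist":0},{"gripper":55,"travel":[0,0,0.038],"twist":0},{"gripper":55,"travel":[0,0,0.03],"twist":0},{"gripper":55,"travel":[0,0,0.013],"twist":0}]'
python3 -m handwheel '[{"gripper":55,"travel":[0,0,0.007],"twist":0},{"gripper":55,"travel":[0,0,0.005],"twist":0},{"gripper":55,"travel":[0,0,0.004],"twist":0},{"gripper":55,"travel":[0,0,0.002],"twist":0},{"gripper":55,"travel":[0,0,0],"twist":0}]'
python3 -m handwheel '[{"gripper":55,"travel":[0,0,0],"twist":0},{"gripper":55,"travel":[0,0,0],"twist":0}]'
```

```text
time_s: 38.18
ee_pos: [434.7, -318.0, 210.8]
ee_rot: [-179.9, -0.4, 123.2]
force: [-0.2, 0.0, -0.5]
gripper_width: 50.3
time_s: 38.6
ee_pos: [436.2, -319.1, 197.4]
ee_rot: [180.0, 0.1, 123.2]
force: [-0.2, -0.2, 0.0]
gripper_width: 50.0
time_s: 38.77
ee_pos: [436.2, -319.1, 197.6]
ee_rot: [180.0, 0.1, 123.2]
force: [1.1, 0.9, -0.3]
gripper_width: 50.1
```

```bash

python3 -m handwheel '[{"gripper":45,"travel":[0,0,0.0015],"twist":0},{"gripper":40,"travel":[0,0,0.001],"twist":0},{"gripper":30,"travel":[0,0,0],"twist":0},{"gripper":25,"travel":[0,0,0],"twist":0},{"gripper":20,"travel":[0,0,0],"twist":0}]' 25
python3 -m handwheel '[{"gripper":20,"travel":[0,0,0],"twist":0},{"gripper":20,"travel":[0,0,0],"twist":0},{"gripper":20,"travel":[0,0,0],"twist":0},{"gripper":20,"travel":[0,0,0],"twist":0},{"gripper":20,"travel":[0,0,0],"twist":0}]'
python3 -m handwheel '[{"gripper":20,"travel":[0,0,-0.01],"twist":0},{"gripper":20,"travel":[0,0,-0.025],"twist":0},{"gripper":20,"travel":[0,0,-0.035],"twist":0},{"gripper":20,"travel":[0,0,-0.035],"twist":0},{"gripper":20,"travel":[0,0,-0.025],"twist":0}]'
python3 -m handwheel '[{"gripper":20,"travel":[0,0,0],"twist":0},{"gripper":20,"travel":[0,0,0],"twist":0},{"gripper":20,"travel":[0,0,0],"twist":0},{"gripper":20,"travel":[0,0,0],"twist":0}]'
python3 - <<'E'
from fit import *
np.set_printoptions(precision=1,suppress=True)
s=env.state(); p=s["ee_pos"]; z=p[2]-191-4; print(p,s["ee_rot"],s["force"])
f=env.grab_frame("scene")
for d in env.trace("scene","slab_a"):
    m=d["pixels"].astype(np.uint8); mm=mask_model(f,"slab_a",[p[0],p[1],np.radians(s["ee_rot"][2]),z])
    print(d["confidence"],cen(m),m.sum(),"model",cen(mm)/4-.5,mm.sum()/16,f["frame"][d["pixels"]].mean(0))
save("pics/sl.png",f,(210,100,120,100),6)
E
```

```text
time_s: 39.18
ee_pos: [435.9, -318.9, 194.2]
ee_rot: [180.0, -0.0, 123.2]
force: [1.0, 0.3, -0.2]
gripper_width: 29.7
time_s: 39.6
ee_pos: [435.9, -318.9, 194.2]
ee_rot: [-180.0, -0.0, 123.2]
force: [0.3, 1.3, -0.4]
gripper_width: 29.5
time_s: 40.02
ee_pos: [436.0, -319.1, 327.8]
ee_rot: [179.9, 0.2, 123.2]
force: [1.6, -1.2, -1.7]
gripper_width: 29.7
time_s: 40.35
ee_pos: [435.4, -318.6, 322.6]
ee_rot: [-179.9, -0.2, 123.2]
force: [-0.2, 1.1, -1.2]
gripper_width: 29.6
[ 435.4 -318.6  322.6] [-179.9   -0.2  123.2] [-0.2  1.1 -1.2]
0.61 [262.3 237.6] 273 model [263.5 137.7] 303.125 [228.4 203.9  72.7]
0.58 [226.3 266. ] 349 model [263.5 137.7] 303.125 [225.4 145.5   3.6]
0.48 [271.3 138. ] 113 model [263.5 137.7] 303.125 [127.5 102.2  46.2]
```

View pics/sl.png

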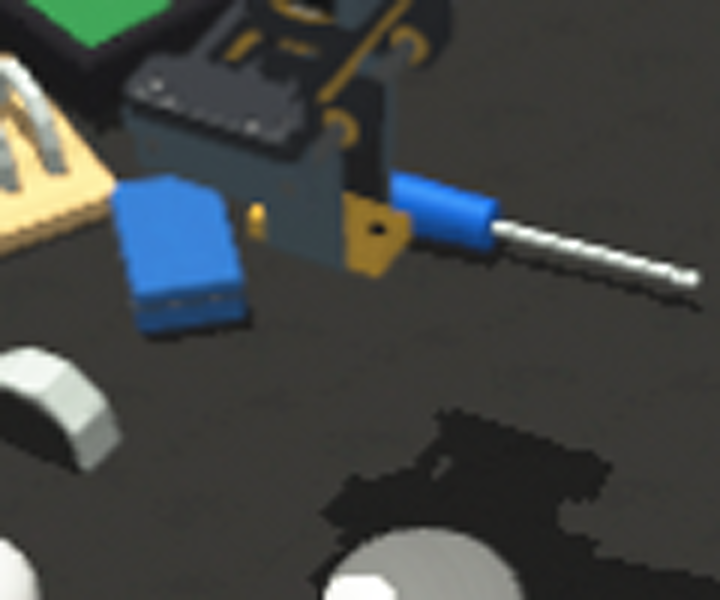

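```bash

python3 -m handwheel '[{"gripper":20,"travel":[-0.0058,0.014,0],"twist":0},{"gripper":20,"travel":[-0.0117,0.028,0],"twist":0},{"gripper":20,"travel":[-0.0146,0.035,0],"twist":0},{"gripper":20,"travel":[-0.0146,0.035,0],"twist":0},{"gripper":20,"travel":[-0.0146,0.035,0],"twist":0}]'
python3 -m handwheel '[{"gripper":20,"travel":[-0.0117,0.028,0],"twist":0},{"gripper":20,"travel":[-0.0058,0.014,0],"twist":0},{"gripper":20,"travel":[0,0,0],"twist":0},{"gripper":20,"travel":[0,0,0],"twist":0},{"gripper":20,"travel":[0,0,0],"twist":0}]'
python3 -m handwheel '[{"gripper":20,"travel":[0,0,0.015],"twist":0},{"gripper":20,"travel":[0,0,0.015],"twist":0},{"gripper":20,"travel":[0,0,0.01],"twist":0},{"gripper":20,"travel":[0,0,0.006],"twist":0},{"gripper":20,"travel":[0,0,0.003],"twist":0}]'
python3 -m handwheel '[{"gripper":20,"travel":[0,0,0],"twist":0},{"gripper":20,"travel":[0,0,0],"twist":0},{"gripper":20,"travel":[0,0,0],"twist":0},{"gripper":20,"travel":[0,0,0],"twist":0}]'
```

```text
time_s: 40.87
ee_pos: [594.8, -289.1, 323.4]
ee_rot: [-180.0, -0.0, 123.2]
force: [0.1, -0.9, -1.4]
gripper_width: 29.7
time_s: 41.28
ee_pos: [636.8, -281.4, 323.3]
ee_rot: [-179.9, -0.1, 123.2]
force: [1.0, 0.2, -1.8]
gripper_width: 29.8
time_s: 41.7
ee_pos: [636.4, -281.8, 274.3]
ee_rot: [-179.9, -0.1, 123.1]
force: [-0.5, -0.2, -1.4]
gripper_width: 29.8
time_s: 42.03
ee_pos: [637.4, -281.6, 276.1]
ee_rot: [180.0, 0.1, 123.2]
force: [-0.6, -0.9, -0.3]
gripper_width: 29.8
```

```bash

python3 -m handwheel '[{"gripper":20,"travel":[0,0,0.004],"twist":0},{"gripper":20,"travel":[0,0,0.003],"twist":0},{"gripper":20,"travel":[0,0,0.0015],"twist":0},{"gripper":20,"travel":[0,0,0],"twist":0},{"gripper":20,"travel":[0,0,0],"twist":0}]'
for i in 1 2 3; do python3 -m handwheel '[{"gripper":20,"travel":[0,0,0.0006],"twist":0},{"gripper":20,"travel":[0,0,0],"twist":0},{"gripper":20,"travel":[0,0,0],"twist":0}]' | egrep 'pos|force'; done
```

```text
time_s: 42.45
ee_pos: [637.2, -281.5, 266.5]
ee_rot: [-180.0, -0.0, 123.2]
force: [0.1, -1.2, -0.5]
gripper_width: 29.4
ee_pos: [637.3, -281.5, 266.2]
force: [-0.0, -0.1, -1.5]
ee_pos: [637.3, -281.5, 266.0]
force: [-0.8, -0.0, 1.2]
ee_pos: [637.2, -281.5, 265.9]
force: [-2.5, 1.2, 5.3]
```

```bash

python3 -m handwheel '[{"gripper":20,"travel":[0,0,-0.0005],"twist":0},{"gripper":20,"travel":[0,0,0],"twist":0},{"gripper":34,"travel":[0,0,0],"twist":0},{"gripper":36,"travel":[0,0,0],"twist":0},{"gripper":38,"travel":[0,0,0],"twist":0}]'
python3 -m handwheel '[{"gripper":42,"travel":[0,0,0],"twist":0},{"gripper":46,"travel":[0,0,0],"twist":0},{"gripper":50,"travel":[0,0,0],"twist":0},{"gripper":50,"travel":[0,0,0],"twist":0},{"gripper":50,"travel":[0,0,0],"twist":0}]'
python3 -m handwheel '[{"gripper":50,"travel":[0,0,-0.005],"twist":0},{"gripper":50,"travel":[0,0,-0.015],"twist":0},{"gripper":50,"travel":[0,0,-0.03],"twist":0},{"gripper":50,"travel":[0,0,-0.035],"twist":0},{"gripper":50,"travel":[0,0,-0.015],"twist":0}]'
python3 -m handwheel '[{"gripper":50,"travel":[0,0,0],"twist":0},{"gripper":50,"travel":[0,0,0],"twist":0}]'
python3 - <<'E'
from h import *
f=env.grab_frame("scene"); save("pics/b1.png",f,(160,130,140,130),5)
np.set_printoptions(precision=1,suppress=True)
for d in env.trace("scene","slab_a"): print(d["confidence"],d["uv"],d["pixels"].sum(),at(f,d["uv"],78)[:2])
E
```

```text
time_s: 43.62
ee_pos: [637.3, -281.5, 264.8]
ee_rot: [-180.0, -0.0, 123.2]
force: [0.7, 0.4, 0.6]
gripper_width: 34.3
time_s: 44.03
ee_pos: [637.3, -281.5, 265.4]
ee_rot: [-180.0, 0.0, 123.2]
force: [-0.4, 0.7, 0.3]
gripper_width: 45.6
time_s: 44.45
ee_pos: [637.7, -281.7, 370.8]
ee_rot: [179.8, 0.4, 123.2]
force: [-0.0, 0.1, 1.5]
gripper_width: 45.5
time_s: 44.62
ee_pos: [637.2, -281.4, 366.7]
ee_rot: [179.9, 0.1, 123.2]
force: [0.0, -0.1, -0.3]
gripper_width: 45.8
0.85 [264.8, 237.8] 274 [567.8 -73.8]
0.74 [196.7, 196.4] 339 [ 644.8 -269.9]
0.63 [225.9, 265.9] 350 [678.6 -46.1]
0.35 [383.0, 452.6] 1527 [629.8 466.7]
```

View pics/b1.png

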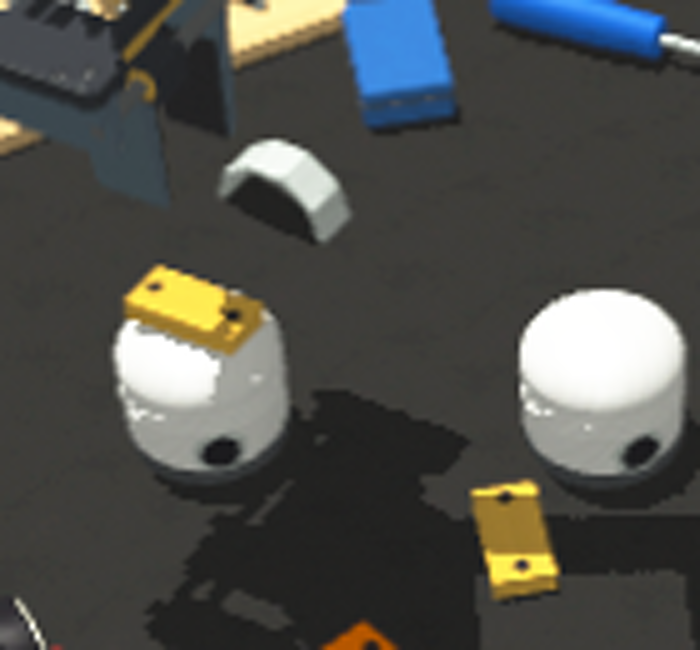

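```bash

python3 -m handwheel '[{"gripper":55,"travel":[0.02,0.0005,0],"twist":0},{"gripper":55,"travel":[0.035,0.0005,0],"twist":0},{"gripper":55,"travel":[0.035,0.0005,0],"twist":0},{"gripper":55,"travel":[0.035,0.0005,0],"twist":0},{"gripper":55,"travel":[0.0274,0.0007,0],"twist":0}]'
python3 -m handwheel '[{"gripper":55,"travel":[0.02,0.0005,0],"twist":0},{"gripper":55,"travel":[0,0,0],"twist":0.12},{"gripper":55,"travel":[0,0,0],"twist":0.12},{"gripper":55,"travel":[0,0,0],"twist":0.12},{"gripper":55,"travel":[0,0,0],"twist":0.12}]'
python3 -m handwheel '[{"gripper":55,"travel":[0,0,0],"twist":0.12},{"gripper":55,"travel":[0,0,0],"twist":0.12},{"gripper":55,"travel":[0,0,0],"twist":0.12},{"gripper":55,"travel":[0,0,0],"twist":0.062},{"gripper":55,"travel":[0,0,0],"twist":0}]'
python3 -m handwheel '[{"gripper":55,"travel":[0,0,0],"twist":0},{"gripper":55,"travel":[0,0,0],"twist":0}]'
python3 - <<'E'
from look import *
print(env.state()["ee_pos"])
for c in F:
  f=F[c]
  for d in D[c,"slab_a"]:
    for z in(0,72):
      ys,xs=np.nonzero(d["pixels"]); w=np.array([at(f,(x,y),z+9)[:2] for x,y in zip(xs,ys)],np.float32)
      _,s,an=cv2.minAreaRect(w); yaw=an+(0 if s[0]>s[1] else 90)
      o,r=fitxy([(f,cen(d["pixels"].astype(np.uint8)))],"slab_a",[*at(f,d["uv"],z+6)[:2],np.radians(yaw),z])
      print(c,np.round(d["uv"]),d["confidence"],z,o[:2],yaw,s,f["frame"][d["pixels"]].mean(0))
run()
E
```

```text
time_s: 45.13
ee_pos: [554.2, -150.6, 363.3]
ee_rot: [-179.8, -0.2, 123.2]
force: [0.1, 0.6, -0.1]
gripper_width: 49.9
time_s: 45.55
ee_pos: [545.1, -135.1, 363.6]
ee_rot: [-179.8, -0.1, 95.4]
force: [0.1, 0.9, -0.6]
gripper_width: 50.1
time_s: 45.97
ee_pos: [545.2, -135.3, 363.6]
ee_rot: [-179.8, 0.0, 71.4]
force: [0.8, -0.2, -0.8]
gripper_width: 50.3
time_s: 46.13
ee_pos: [545.4, -135.4, 364.5]
ee_rot: [-179.9, 0.0, 71.6]
force: [-0.3, -0.1, -0.1]
gripper_width: 50.0
[ 545.6 -135.4  365.4]
top [366. 178.] 0.79 0 [659.1 -99.6] 13.654326438903809 (63.17784118652344, 32.512393951416016) [244.  201.6 106.7]
top [366. 178.] 0.79 72 [646.6 -94.9] 13.654313087463379 (59.65230941772461, 30.698078155517578) [244.  201.6 106.7]
top [454. 177.] 0.46 0 [ 665.5 -318.8] 44.566139221191406 (32.09866714477539, 17.34588050842285) [242.7 237.4 168.9]
top [454. 177.] 0.46 72 [ 652.5 -302. ] 44.565818786621094 (30.307422637939453, 16.377914428710938) [242.7 237.4 168.9]
scene [198. 196.] 0.74 0 [ 611.1 -351.8] 121.64799499511719 (41.57806396484375, 72.39785766601562) [210.2 182.   70.2]
scene [198. 19
[... 239 characters left out ...]
] 0.63 72 [677.2 -44.3] 11.23086929321289 (60.67045593261719, 38.88054275512695) [215.  139.3   5.6]
scene [264. 239.] 0.54 0 [ 545.3 -133. ] 71.65274810791016 (70.24332427978516, 33.40591049194336) [216.8 193.1  70.8]
scene [264. 239.] 0.54 72 [572.9 -76.8] 71.65276336669922 (65.7564468383789, 31.27205467224121) [216.8 193.1  70.8]
slab_a [366. 178.] 0.79 2 [657.8 -98.8] yaw [13.7] res [-0.2  0.6 -0.4  0. ] [244.  201.6 106.7]
slab_a [454. 177.] 0.46 1 [ 665.5 -318.7] yaw [44.6] res [-0. -0.] [242.7 237.4 168.9]
piston_a [405. 258.] 0.64 2 [ 466.4 -187.3] yaw [] res [-1.7 -0.3 -0.7 -2.5] [245.6 245.4 243.6]
piston_a [441. 169.] 0.53 1 [ 671.5 -282.5] yaw [] res [-0. -0.] [249.6 249.2 246.6]
```

```bash

python3 -m handwheel '[{"gripper":55,"travel":[0,0,0.03],"twist":0},{"gripper":55,"travel":[0,0,0.038],"twist":0},{"gripper":55,"travel":[0,0,0.038],"twist":0},{"gripper":55,"travel":[0,0,0.03],"twist":0},{"gripper":55,"travel":[0,0,0.013],"twist":0}]'
python3 -m handwheel '[{"gripper":55,"travel":[0,0,0.007],"twist":0},{"gripper":55,"travel":[0,0,0.005],"twist":0},{"gripper":55,"travel":[0,0,0.004],"twist":0},{"gripper":55,"travel":[0,0,0.002],"twist":0},{"gripper":55,"travel":[0,0,0],"twist":0}]'
python3 -m handwheel '[{"gripper":55,"travel":[0,0,0],"twist":0},{"gripper":55,"travel":[0,0,0],"twist":0},{"gripper":55,"travel":[0,0,0],"twist":0},{"gripper":55,"travel":[0,0,0],"twist":0}]'
```

```text
time_s: 46.85
ee_pos: [544.1, -135.0, 212.5]
ee_rot: [-179.6, 0.0, 71.5]
force: [0.2, 0.3, 0.7]
gripper_width: 50.1
time_s: 47.27
ee_pos: [545.9, -135.5, 199.1]
ee_rot: [179.9, -0.0, 71.5]
force: [-0.2, 0.5, 0.6]
gripper_width: 50.2
time_s: 47.6
ee_pos: [545.7, -135.5, 198.9]
ee_rot: [179.9, 0.0, 71.5]
force: [0.6, -0.3, -0.1]
gripper_width: 50.2
```

```bash

python3 -m handwheel '[{"gripper":45,"travel":[0,0,0.0025],"twist":0},{"gripper":40,"travel":[0,0,0.0018],"twist":0},{"gripper":30,"travel":[0,0,0],"twist":0},{"gripper":25,"travel":[0,0,0],"twist":0},{"gripper":20,"travel":[0,0,0],"twist":0}]' 25
python3 -m handwheel '[{"gripper":20,"travel":[0,0,0],"twist":0},{"gripper":20,"travel":[0,0,0],"twist":0},{"gripper":20,"travel":[0,0,0],"twist":0},{"gripper":20,"travel":[0,0,0],"twist":0},{"gripper":20,"travel":[0,0,0],"twist":0}]'
python3 -m handwheel '[{"gripper":20,"travel":[0,0,-0.01],"twist":0},{"gripper":20,"travel":[0,0,-0.025],"twist":0},{"gripper":20,"travel":[0,0,-0.035],"twist":0},{"gripper":20,"travel":[0,0,-0.035],"twist":0},{"gripper":20,"travel":[0,0,-0.025],"twist":0}]'
python3 -m handwheel '[{"gripper":20,"travel":[-0.01,-0.0087,0],"twist":0},{"gripper":20,"travel":[-0.0226,-0.0197,0],"twist":0},{"gripper":20,"travel":[-0.0226,-0.0196,0],"twist":0},{"gripper":20,"travel":[-0.01,-0.0087,0],"twist":0},{"gripper":20,"travel":[0,0,0],"twist":0}]'
python3 -m handwheel '[{"gripper":20,"travel":[0,0,0],"twist":0},{"gripper":20,"travel":[0,0,0],"twist":0},{"gripper":20,"travel":[0,0,0],"twist":0},{"gripper":20,"travel":[0,0,0],"twist":0}]'
python3 - <<'E'
from h import *
f=env.grab_frame("scene"); save("pics/b2.png",f,(210,110,130,120),5)
E
```

```text
time_s: 48.02
ee_pos: [545.5, -135.4, 193.8]
ee_rot: [-180.0, 0.0, 71.5]
force: [0.2, -0.1, -3.0]
gripper_width: 30.1
time_s: 48.43
ee_pos: [545.5, -135.4, 194.1]
ee_rot: [-180.0, 0.0, 71.5]
force: [-0.1, 0.9, -1.7]
gripper_width: 30.0
time_s: 48.85
ee_pos: [545.8, -135.5, 328.0]
ee_rot: [179.8, -0.0, 71.5]
force: [1.4, 0.5, -2.6]
gripper_width: 29.9
time_s: 49.27
ee_pos: [468.2, -180.1, 323.8]
ee_rot: [-179.8, 0.0, 71.4]
force: [0.3, -0.2, -2.1]
gripper_width: 29.6
time_s: 49.6
ee_pos: [471.9, -178.9, 324.0]
ee_rot: [180.0, -0.0, 71.5]
force: [0.2, 0.9, -2.6]
gripper_width: 29.7
```

View pics/b2.png

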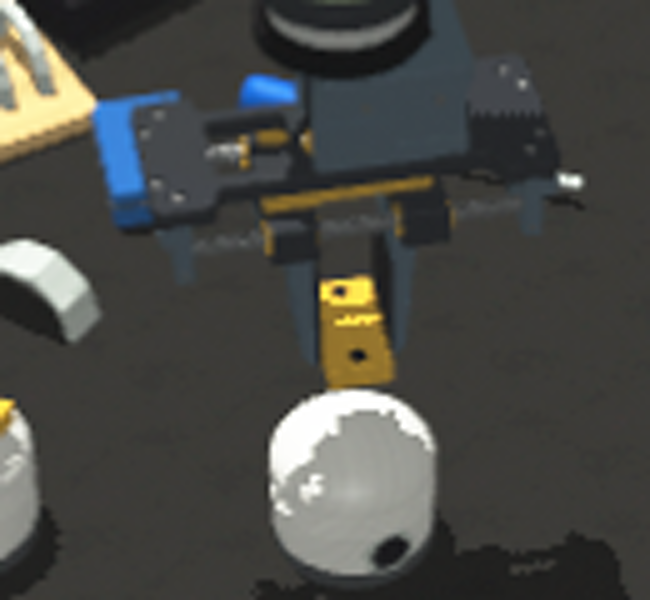

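```bash

python3 -m handwheel '[{"gripper":20,"travel":[0,0,0.015],"twist":0},{"gripper":20,"travel":[0,0,0.015],"twist":0},{"gripper":20,"travel":[0,0,0.01],"twist":0},{"gripper":20,"travel":[0,0,0.006],"twist":0},{"gripper":20,"travel":[0,0,0.003],"twist":0}]'
python3 -m handwheel '[{"gripper":20,"travel":[0,0,0.003],"twist":0},{"gripper":20,"travel":[0,0,0.002],"twist":0},{"gripper":20,"travel":[0,0,0.0015],"twist":0},{"gripper":20,"travel":[0,0,0],"twist":0},{"gripper":20,"travel":[0,0,0],"twist":0}]'
python3 -m handwheel '[{"gripper":20,"travel":[0,0,0],"twist":0},{"gripper":20,"travel":[0,0,0],"twist":0},{"gripper":20,"travel":[0,0,0],"twist":0}]'
```

```text
time_s: 50.07
ee_pos: [471.2, -179.1, 274.2]
ee_rot: [-179.9, -0.0, 71.5]
force: [0.2, 0.9, -0.5]
gripper_width: 29.8
time_s: 50.48
ee_pos: [471.2, -179.3, 269.0]
ee_rot: [180.0, 0.0, 71.5]
force: [0.4, 0.2, -1.1]
gripper_width: 29.7
time_s: 50.73
ee_pos: [471.2, -179.3, 268.9]
ee_rot: [180.0, 0.0, 71.5]
force: [0.3, 0.0, -1.6]
gripper_width: 29.6
```

```bash

python3 -m handwheel '[{"gripper":20,"travel":[0,0,0.0014],"twist":0},{"gripper":20,"travel":[0,0,0.001],"twist":0},{"gripper":20,"travel":[0,0,0],"twist":0},{"gripper":20,"travel":[0,0,0],"twist":0}]'
for i in 1 2; do python3 -m handwheel '[{"gripper":20,"travel":[0,0,0.0005],"twist":0},{"gripper":20,"travel":[0,0,0],"twist":0},{"gripper":20,"travel":[0,0,0],"twist":0}]' | egrep 'pos|force'; done
```

```text
time_s: 51.07
ee_pos: [471.1, -179.3, 266.1]
ee_rot: [-180.0, 0.0, 71.5]
force: [-0.4, -0.1, -1.5]
gripper_width: 29.9
ee_pos: [471.1, -179.3, 265.7]
force: [0.3, -0.0, -0.9]
ee_pos: [471.1, -179.3, 265.5]
force: [-0.1, -0.0, 0.2]
```

```bash

python3 -m handwheel '[{"gripper":34,"travel":[0,0,0],"twist":0},{"gripper":36,"travel":[0,0,0],"twist":0},{"gripper":38,"travel":[0,0,0],"twist":0},{"gripper":42,"travel":[0,0,0],"twist":0},{"gripper":46,"travel":[0,0,0],"twist":0}]'
python3 -m handwheel '[{"gripper":50,"travel":[0,0,0],"twist":0},{"gripper":50,"travel":[0,0,0],"twist":0},{"gripper":50,"travel":[0,0,0],"twist":0},{"gripper":50,"travel":[0,0,0],"twist":0}]'
python3 -m handwheel '[{"gripper":50,"travel":[0,0,-0.005],"twist":0},{"gripper":50,"travel":[0,0,-0.015],"twist":0},{"gripper":50,"travel":[0,0,-0.03],"twist":0},{"gripper":50,"travel":[0,0,-0.035],"twist":0},{"gripper":50,"travel":[0,0,-0.03],"twist":0}]'
python3 -m handwheel '[{"gripper":50,"travel":[0,-0.03,-0.01],"twist":0},{"gripper":50,"travel":[0,-0.035,0],"twist":0},{"gripper":50,"travel":[0,-0.03,0],"twist":0},{"gripper":50,"travel":[0,0,0],"twist":0},{"gripper":50,"travel":[0,0,0],"twist":0}]'
python3 -m handwheel '[{"gripper":50,"travel":[0,0,0],"twist":0},{"gripper":50,"travel":[0,0,0],"twist":0},{"gripper":50,"travel":[0,0,0],"twist":0},{"gripper":50,"travel":[0,0,0],"twist":0}]'
python3 - <<'E'
from look import *
for c in F:
  f=F[c]
  for d in D[c,"slab_a"]:
      z=72; ys,xs=np.nonzero(d["pixels"]); w=np.array([at(f,(x,y),z+9)[:2] for x,y in zip(xs,ys)],np.float32)
      _,s,an=cv2.minAreaRect(w); yaw=an+(0 if s[0]>s[1] else 90)
      o,r=fitxy([(f,cen(d["pixels"].astype(np.uint8)))],"slab_a",[*at(f,d["uv"],z+6)[:2],np.radians(yaw),z])
      print(c,np.round(d["uv"]),d["confidence"],z,o[:2],yaw,s,f["frame"][d["pixels"]].mean(0))
save("pics/end.png",F["scene"],(160,130,220,180),3.5)
E
```

```text
time_s: 51.98
ee_pos: [471.2, -179.3, 265.3]
ee_rot: [180.0, 0.0, 71.5]
force: [0.3, 0.2, -1.3]
gripper_width: 41.2
time_s: 52.32
ee_pos: [471.1, -179.3, 265.2]
ee_rot: [180.0, 0.0, 71.5]
force: [-0.2, 0.1, 0.6]
gripper_width: 45.3
time_s: 52.73
ee_pos: [471.0, -179.2, 382.4]
ee_rot: [180.0, 0.0, 71.5]
force: [0.9, -0.3, -0.4]
gripper_width: 45.7
time_s: 53.15
ee_pos: [379.9, -148.7, 391.0]
ee_rot: [179.9, 0.0, 71.5]
force: [1.0, 0.5, -0.9]
gripper_width: 45.5
time_s: 53.48
ee_pos: [381.9, -149.4, 390.0]
ee_rot: [-180.0, 0.0, 71.5]
force: [0.1, -0.0, -0.1]
gripper_width: 45.9
top [365. 181.] 0.72 72 [645.6 -95.3] 13.645700454711914 (57.003177642822266, 26.88231086730957) [249.  207.  108.2]
top [447. 184.] 0.57 72 [ 635.2 -282.2] 122.00693130493164 (33.946720123291016, 64.56664276123047) [242.4 237.1 170.4]
top [390. 250.] 0.43 72 [ 479.5 -156.3] 159.10092163085938 (17.482379913330078, 29.062135696411133) [239.3 221.3 132.2]
top [436. 188.] 0.42 72 [ 627.1 -265. ] 118.83089828491211 (75.66338348388672, 81.36737060546875) [201.6 199.6 194.4]
scene [227. 268.] 0.9 72 [679.3 -43.7] 11.254166603088379 (60.42884826660156, 35.06794738769531) [221.4 143.8   4.2]
scene [197. 194.] 0.85 72 [ 633.6 -281.9] 124.09712600708008 (38.67897033691406, 68.39005279541016) [209.9 181.7  70.2]
scene [281. 194.] 0.76 72 [ 470.8 -176.7] 68.94166564941406 (75.21347045898438, 32.47193908691406) [231.4 211.4  85.4]
scene [278. 213.] 0.65 72 [ 498.  -129.3] 61.34760665893555 (116.3641128540039, 74.12864685058594) [166.7 167.7 162.7]
scene [417. 296.] 0.65 72 [367.3 224.2] 110.68764114379883 (83.10549926757812, 98.82234954833984) [224.  168.3 121.1]
```

View pics/end.png

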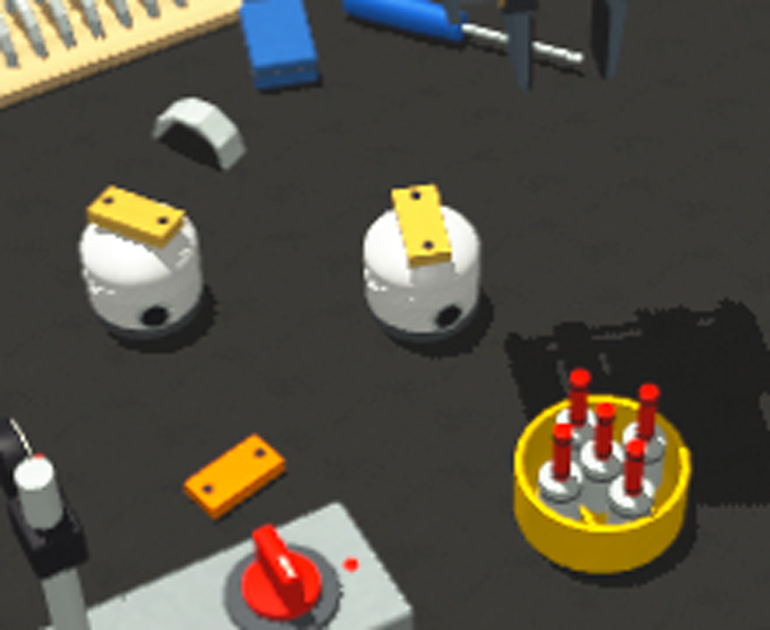

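```bash

for i in 1 2 3; do python3 -m handwheel '[{"gripper":50,"travel":[0,0,0],"twist":0},{"gripper":50,"travel":[0,0,0],"twist":0},{"gripper":50,"travel":[0,0,0],"twist":0},{"gripper":50,"travel":[0,0,0],"twist":0},{"gripper":50,"travel":[0,0,0],"twist":0}]' >/dev/null; done
python3 - <<'E'
from h import *
import time
o=cv2.imread("pics/end.png").astype(int); f=env.grab_frame("scene"); save("pics/end2.png",f,(160,130,220,180),3.5); n=cv2.imread("pics/end2.png").astype(int)
d=np.abs(o-n).max(2); print("diff slabs B,A,pot",d[170:350,60:220].max(),d[170:350,340:500].max(),d[350:600,500:700].max())
print(env.job_done())
E
```

```text
diff slabs B,A,pot 3 3 26
the job is handed in; nothing more can be done
None
```

The job is done and handed in at about 55 s of the 210 s allowed; no verdict was reported.

- **Magnetic lock:** I turned the handle clockwise with both slabs still on the bench. The torque rose at the stop, and the picture shows the white line at the green dot.
- **Plugs:** I found five red plugs and left the blue and green look-alikes. All five stand upright in the pot, one in the middle and four about 32 mm from it.
- **Slabs:** One brass slab had been knocked aside before I reached it, so I measured it again and picked it from its new place. I left the orange look-alike alone. Each slab now lies level on a piston crown, its centre about 2.5 to 3 mm from the top by the camera.

**Last checks:**
- **Stillness:** pictures about 1.3 s apart showed the slabs unchanged. The pot area differed by up to 26 grey levels between them. I didn't look into that; it may be the arm's shadow. The plugs looked upright in the picture just before.
- **Contact:** the gripper was open and clear of everything.
- **Less certain:** the top camera saw slab A only in part (a poor, low-confidence fit), so its position rests on the scene camera. I did not re-measure the bystanders, but nothing near them was touched.
- **Force:** the first plug met the pot floor at about 25 N, so I lowered the others more slowly.

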